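# Gate board into the sloping stopper tray, one ball stopper per lane

### The arm

A 6-joint arm with a two-finger parallel gripper is mounted at the origin on the work surface. World frame = base frame: x ahead of the robot, y to its left, z up, the work surface at z = 0. Lengths are in m, angles in rad, forces in N, time in s.
With the tool pointing down it reaches from about 0.225 to 0.875 m from the base axis. Payload 3.4 kg.
Tool frame: the origin (TCP) lies at the very end of the fingers, on their centre line; the grasp point (between the pads) lies 19 mm behind it (grip_depth is the distance from the TCP to the grasp point, in m); x points along the fingers, z is the direction in which the jaws open and shut, and the axes are right-handed (so a half turn about x gives the same grasp; the last joint's range is limited). The gripper opens to 85 mm and grips with 20 to 120 N. Pads are 22 mm wide; open, the fingers measure 114 mm over their backs; the gripper's body (76 mm by 85 mm) begins 54 mm behind the grasp point. The pads swing forward as they close: fully open they stand 13 mm farther back than shut.
Start: joints at [-1.389, 0.276, 1.505, -0, 1.361, -0.121], TCP at [0.171, -0.549, 0.231] pointing down, gripper open.
Joint ranges: [-2.89, 2.89], [-0.75, 2.08], [0.22, 2.7], [-1.18, 4.32], [0.11, 2.71], [-2.7, 2.7]. Speed limits (rad/s): [2.57, 2.57, 3.14, 3.14, 3.14, 3.14].

### API

Orientations are given as a unit quaternion [w, x, y, z].
In Python, from rig import get_state, get_image, sign_off, grip_depth gives the robot as it stands. The module is installed in compiled form; this text tells all that it offers.
- The arm moves only by the tool arm_command, never from a script. Its argument "series" is a list of rows, each an object with "dp": the shift along the tool's x, y, z scaled (see below), a list of three; "angular": the turn, a rotation vector about the tool's x, y, z scaled (see below), a list of three; "gripper": the finger opening in mm, from 0 to 85.4. A call has exactly 8 rows; each row shifts and turns the pose as measured when the row begins, along the tool's axes as they then stand; what a row does not reach is not made up. The controller multiplies each number of a shift by 0.12 m and each number of a turn by 90 degrees. A row lasts 1/8 s, in which the tool goes at most 62.5 mm and 10.7 degrees, less where a joint would pass 70% of its speed; a pose out of reach is approached as far as the arm can. A call with a number of a shift or a turn outside -1 to 1 is refused whole. A call with a gripper value outside its range is refused whole. The fingers move at their own pace and stop on an object; "grip_force" is the grip in N (left out, the last holds). Time passes only in rows, so rows that do not move let the fingers close, or fill a call up. It gives the time, the measured TCP pose, the force and the opening at its end, in the units of the state.
- get_state(): the state, without advancing time (a new reading comes with each control period).
- get_image(name): name is "scene" or "top" or "wrist"; returns a dict with "image" (384x512x3 uint8, blue, green, red), "depth" (384x512 float32, m along the optical axis (not along the pixel's ray), 0 where there is no reading), "mtx" (3x3 intrinsics, pixels), "view" (4x4, takes a point from world to camera coordinates); the wrist camera has in their place "mount" (4x4, takes a point from camera to tool coordinates, whose origin is the TCP and whose axes are the tool frame's). Camera axes: x right, y up, looking along -z (the intrinsics and any distortion apply to the point x, -y, -z); pixel columns grow to the right and rows downward; lengths in m; the calibration is good to about 2 mm. A picture is of the moment at which its call begins: read the wrist's pose just before it.
- sign_off(): hands the job in, once; it reports no verdict.
The state is a dict: "clock": time; "qpos": joint angles; "qd": joint speeds; "effort": joint torques, N m; "position": TCP position; "ee_rot": TCP orientation; "contact_force": force on the tool from outside, world axes, zero at the start; "moment": the same for the moment, N m; "width": finger opening in m.
Only numpy, scipy, OpenCV 4.12 (cv2) and the standard library are available. Lean on these libraries where they do the work, as an engineer would, in place of code of your own. Each camera call takes 0.05 s, during which the arm holds its last target. There are 200 camera calls.

### The job

Get the sloping wooden stopper tray ready: take the board with the raised grip tab out of the upright board rack and slide it down into the slot across the tray's low end until it is fully home as a gate, tab up. Then move the two wooden ball stoppers from the white dish into the tray, one in each lane, so that each rests against the gate. Leave the other boards and everything else on the slab where they are.

Things in the scene. Friction and masses are not known exactly. Their poses are not given: they have to be found in the camera images.
- gate: The gate board: plywood, 8 thick (x), 140 wide (y), 70 high (z), with a raised grip tab 44 wide and 25 high in the middle of its top edge (total height 95), the only board with a tab. Symmetric front to back. 70 g. Origin: middle of its bottom edge, whose corners are rounded 2; z up the board through the tab, x across its thickness. It starts standing in one of the three slots of the board rack.
- board_rack: Fixed wooden board rack, 144 (x) by 170 (y) by 34 high, with three parallel slots along y at x = -48, 0 and +48, each 10.5 wide, 145 long and 24 deep (slot floor 10 above the table). Origin: centre of its underside. Boards stand upright in it.
- ramp: Sloping bed of the fixed wooden two-lane stopper tray. Origin: centre of the gate slot's mouth, level with the lane floor, some 50 above the table. x uphill along the lanes, y along the slot, z square out of the lane floor, leaning 30 degrees from vertical. The slot, 10.5 wide (x), 145 long (y), 26 deep, runs along -z. A lip 25 wide lies downhill of it.
- lane_a (a point): Point on the floor of one lane, midway across it, 75 uphill of the slot's middle (the bed's y = +38). The lane is 68 wide, from the slot to an end wall 150 uphill; its walls stand 22 above its floor (outer ones at y = 72.5 either way, middle one 8 thick, from 12 uphill of the slot). Without the gate, balls roll out of the low end.
- lane_b (a point): The same point in the other lane (the bed's y = -38).
- ball_a_center (a point): Centre of one wooden ball stopper, 40 in diameter, 22 g, which starts in one hollow of the dish, its centre about 28 above the table.
- ball_b_center (a point): Centre of the other, identical ball stopper, 40 in diameter, 22 g, in the other hollow of the dish.
- ball_a: The same ball as ball_a_center; origin on its surface (it turns with the ball): use the centre.
- ball_b: The same ball as ball_b_center; origin on its surface: use the centre.
- dish: Fixed white ceramic dish, a slab 90 (x) by 170 (y) by 14 high with two round hollows 26 wide at y = -42 and +42. Origin: centre of its underside.
- spare_low: Bystander in another slot of the rack: board 8 thick, 140 wide, 55 high, without tab. Origin: middle of its bottom edge.
- spare_narrow: Bystander in another slot of the rack: board 8 thick, 95 wide, 60 high, without tab. Origin: middle of its bottom edge.
- mallet: Bystander: rubber mallet lying down, head 50 in diameter and 85 long (y) at the origin, handle 225 long towards its -x.
- can: Bystander: standing drink can, 66 in diameter, 100 high. Origin: centre of its underside.
- cup: Bystander: small steel cup, 70 in diameter, 50 high. Origin: centre of its underside.
Not all that is in view belongs to the job. What is shaped like the gate but turquoise is not meant.

How it is judged:
By the outcome, as a careful person would: the job done as asked, in the order asked, and still so for the second after the job is handed in, with the robot touching nothing.
It also fails if it takes over 66 s, if anything falls off the work surface, if the arm or the gripper's body presses on something with over 40 N, if the wrist force passes 120 N, or if a joint passes its speed limit or range.

## Working session

There is one attempt and no reset: what is moved stays moved. The work goes in short steps, Python scripts to look and compute and a tool call to move; the robot and the scene stay as the last step left them, time stands still between calls to the robot, and variables do not carry over. Pictures are saved under pics/ and viewed, about 8 in all and at most 12, crops included, and the job is handed in when it is done.

Besides the shell and the picture viewer there is one more tool, called after "Call:" in YAML: its name, and indented under it one key for each argument. arm_command: Moves the arm, as the interface text tells. Its arguments: {"type":"object","properties":{"series":{"type":"array","items":{"type":"object","properties":{"dp":{"type":"array","items":{"type":"number"}},"angular":{"type":"array","items":{"type":"number"}},"gripper":{"type":"number"}}}},"grip_force":{"type":"number"}},"required":["series"]}

```bash
mkdir -p pics; cat > h.py <<'E'
import numpy as np, cv2
from scipy.spatial.transform import Rotation as R
from rig import get_state, get_image, sign_off, grip_depth
def rot(q): return R.from_quat([q[1],q[2],q[3],q[0]]).as_matrix()
def cam(name):
    if name=="wrist":
        s=get_state(); d=get_image(name); T=np.eye(4); T[:3,:3]=rot(s["ee_rot"]); T[:3,3]=s["position"]
        d["c2w"]=T@np.array(d["mount"])
    else:
        d=get_image(name); d["c2w"]=np.linalg.inv(d["view"])
    return d
def cloud(d):
    K=d["mtx"]; Z=d["depth"]; v,u=np.mgrid[:Z.shape[0],:Z.shape[1]]
    P=np.stack([(u-K[0,2])/K[0,0]*Z,-(v-K[1,2])/K[1,1]*Z,-Z,np.ones_like(Z)],-1)@d["c2w"].T
    P=P[...,:3]; P[Z<=0]=np.nan; return P
def plane(d,u,v,z):
    K=d["mtx"]; r=d["c2w"][:3,:3]@np.array([(u-K[0,2])/K[0,0],-(v-K[1,2])/K[1,1],-1]); o=d["c2w"][:3,3]
    return o+r*(z-o[2])/r[2]
E
python3 - <<'E'
from h import *
import pickle
D={}
for n in ("scene","top"):
    d=cam(n); D[n]=d; print(n,d.keys(),d["c2w"].round(3).tolist(),np.array(d["mtx"]).round(1).tolist())
pickle.dump(D,open("d0.pkl","wb"))
cv2.imwrite("pics/a.png",np.vstack([cv2.resize(D[n]["image"],None,fx=.78,fy=.78) for n in D]) [:600] )
cv2.imwrite("pics/top.png",cv2.resize(D["top"]["image"],(800,600))); cv2.imwrite("pics/scene.png",cv2.resize(D["scene"]["image"],(800,600)))
print(get_state(),grip_depth)
E
```

```text
scene dict_keys(['image', 'depth', 'mtx', 'view', 'c2w']) [[0.26, -0.632, 0.73, 1.46], [0.966, 0.175, -0.193, -0.393], [-0.006, 0.755, 0.656, 0.936], [0.0, 0.0, 0.0, 1.0]] [[380.8, 0.0, 255.1], [0.0, 380.8, 189.6], [0.0, 0.0, 1.0]]
top dict_keys(['image', 'depth', 'mtx', 'view', 'c2w']) [[-0.104, 0.97, -0.221, 0.17], [-0.995, -0.102, 0.019, -0.114], [-0.004, 0.222, 0.975, 1.505], [0.0, 0.0, 0.0, 1.0]] [[475.3, 0.0, 247.7], [0.0, 475.3, 188.2], [0.0, 0.0, 1.0]]
{'clock': 0.1, 'qpos': array([-1.38899452e+00,  2.76527806e-01,  1.50601435e+00, -1.64325033e-05,
        1.36067316e+00, -1.20980767e-01]), 'qd': array([ 0.00029332, -0.00362713, -0.00356053, -0.00048467,  0.00067771,
        0.00154888]), 'effort': array([ 6.71250364e-04, -4.17699909e+01, -2.46404672e+01, -2.50312060e-04,
        5.78254097e-03, -1.75342556e-06]), 'position': array([ 0.17136696, -0.54838232,  0.23052533]), 'ee_rot': array([ 0.56926676,  0.41926217,  0.57011017, -0.41848415]), 'contact_force': array([ 0.16062985, -0.11380576, -0.27933122]), 'moment': array([-0.03483112, -0.00473875,  0.05230723]), 'width': 0.08520620246857265} 0.0187
```

View pics/top.png

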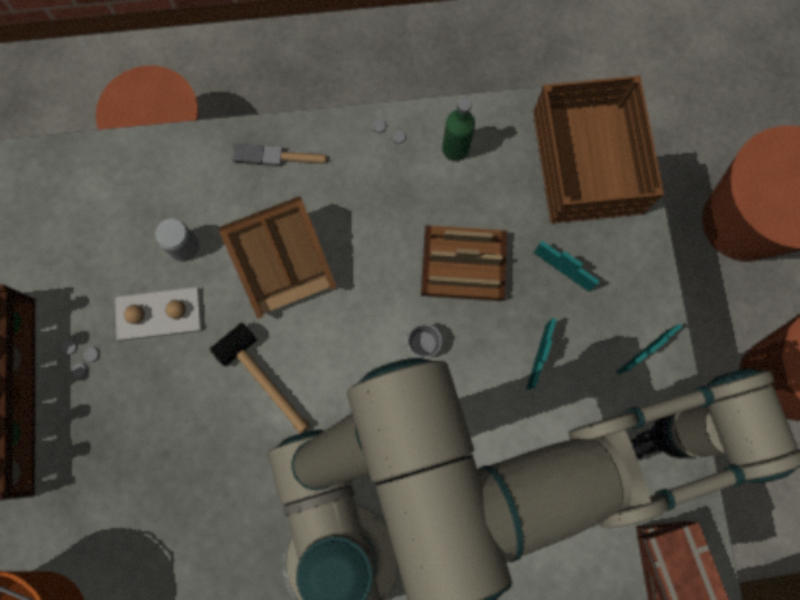

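View pics/scene.png

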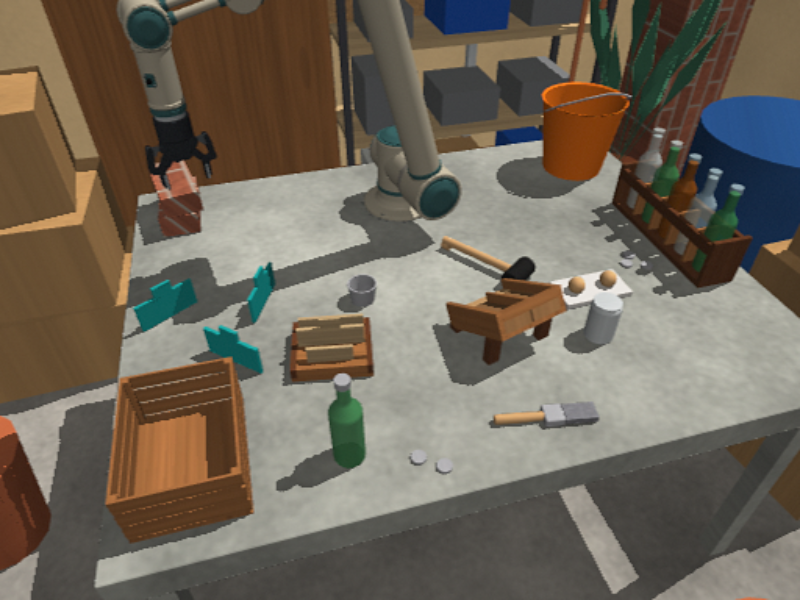

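Top view (800×600): the rack is at (465,263) with three boards, the tray at (278,258), its low lip probably at (298,293), and the dish balls at (134,313) and (175,309). The turquoise tabbed boards at (567,265), (543,353) and (650,348) are decoys. The candidates are the rack boards at (468,233), (480,253) and (467,281). I'll measure their heights and confirm in a crop.

```bash
python3 - <<'E'
from h import *
import pickle
D=pickle.load(open("d0.pkl","rb"))
for n in D: D[n]["P"]=cloud(D[n])
t=D["top"]; P=t["P"]
# rack
s=D["scene"]
def crop(d,a,b,c,e,w,h): return cv2.resize(d["image"][b:e,a:c],(w,h),interpolation=cv2.INTER_CUBIC)
c1=crop(t,262,138,332,198,400,343); c2=crop(s,180,195,245,250,400,343)
c3=crop(t,135,120,220,206,400,257)[:257]; c4=crop(s,280,170,370,235,400,257)
cv2.imwrite("pics/crop.png",np.vstack([np.hstack([c1,c2]),np.hstack([c3,c4])]))
print("table z",np.nanmedian(P[210:230,290:330,2]))
for nm,X in (("top",P),("scene",s["P"])):
    m=(X[...,0]>.25)&(X[...,0]<.6)&(X[...,1]>-.35)&(X[...,1]<-.05)&(X[...,2]>.02)&(X[...,2]<.14)
    Q=X[m]
    print(nm,m.sum())
    hi=Q[Q[:,2]>.05]; print(np.histogram(hi[:,2],bins=np.arange(.05,.14,.005)))
    for lo,h in ((.028,.04),(.055,.08),(.085,.12)):
        q=Q[(Q[:,2]>lo)&(Q[:,2]<h)]
        if len(q)>5: print(lo,h,len(q),q.min(0).round(3),q.max(0).round(3),cv2.minAreaRect((q[:,:2]*1000).astype(np.float32)))
    # ramp
    m=(X[...,0]>.25)&(X[...,0]<.6)&(X[...,1]>-.02)&(X[...,1]<.35)&(X[...,2]>.02)&(X[...,2]<.2)
    Q=X[m]; print("ramp",len(Q),Q.min(0).round(3),Q.max(0).round(3))
E
```

```text
table z -0.00047037378712666555
top 1659
(array([79, 42, 90, 57, 31, 41, 35,  9,  5,  8, 26, 11,  3,  0,  0,  0,  0]), array([0.05 , 0.055, 0.06 , 0.065, 0.07 , 0.075, 0.08 , 0.085, 0.09 ,
       0.095, 0.1  , 0.105, 0.11 , 0.115, 0.12 , 0.125, 0.13 , 0.135]))
0.028 0.04 973 [ 0.375 -0.35   0.028] [ 0.6   -0.176  0.04 ] ((487.5645751953125, -274.1611328125), (147.0269012451172, 247.66966247558594), 75.09114074707031)
0.055 0.08 261 [ 0.371 -0.35   0.055] [ 0.6  -0.17  0.08] ((482.69073486328125, -273.24481201171875), (131.70126342773438, 270.4693908691406), 67.7817611694336)
0.085 0.12 62 [ 0.549 -0.338  0.085] [ 0.564 -0.249  0.111] ((557.4111328125, -293.9298400878906), (89.73151397705078, 10.11420726776123), 82.8155517578125)
ramp 2828 [ 0.251 -0.02   0.02 ] [0.6   0.344 0.132]
scene 1044
(array([77, 60, 91, 59, 31, 67, 28, 13, 19, 18, 27,  9,  0,  0,  0,  0,  0]), array([0.05 , 0.055, 0.06 , 0.065, 0.07 , 0.075, 0.08 , 0.085, 0.09 ,
       0.095, 0.1  , 0.105, 0.11 , 0.115, 0.12 , 0.125, 0.13 , 0.135]))
0.028 0.04 292 [ 0.37  -0.35   0.028] [ 0.6   -0.172  0.04 ] ((493.42633056640625, -229.40353393554688), (124.13450622558594, 246.49830627441406), 53.86485290527344)
0.055 0.08 308 [ 0.502 -0.35   0.055] [ 0.599 -0.227  0.08 ] ((550.728759765625, -288.5998840332031), (122.4062271118164, 97.01325988769531), 89.92436981201172)
0.085 0.12 86 [ 0.552 -0.326  0.085] [ 0.572 -0.282  0.106] ((562.439453125, -304.138671875), (42.86576843261719, 13.779415130615234), 78.89051055908203)
ramp 1009 [ 0.25 -0.02  0.02] [0.6   0.308 0.159]
```

View pics/crop.png

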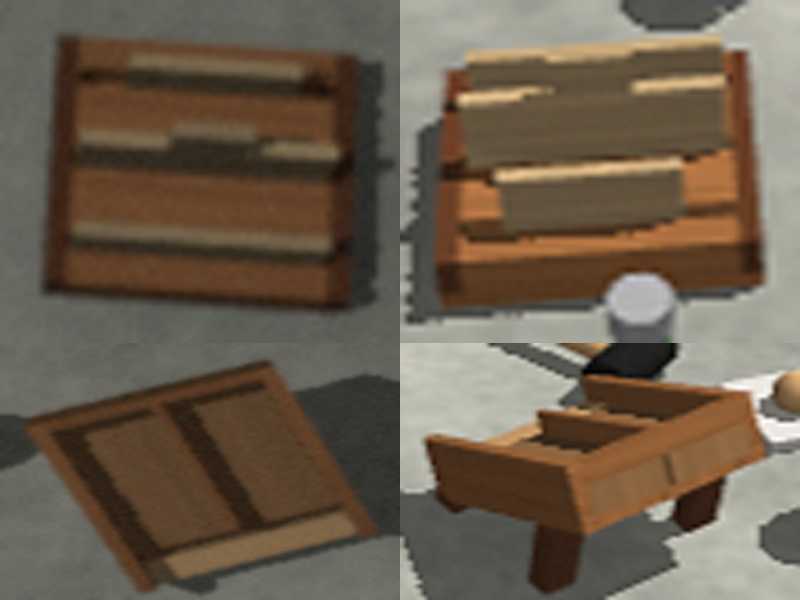

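Crop: the only tabbed board in the rack is in the middle slot, with its tab at crop (212,133), and it's plain plywood. That is the gate. The tray's bright lip (low end) faces the robot, at crop (260,545). Now I'll measure precisely.

```bash
python3 - <<'E'
from h import *
import pickle
D=pickle.load(open("d0.pkl","rb"))
for n in D: D[n]["P"]=cloud(D[n])
t=D["top"]; s=D["scene"]
f=lambda a:np.array(a).round(4).tolist()
# rack: mask in top by saturation (brown+wood) inside window
hsv=cv2.cvtColor(t["image"],cv2.COLOR_BGR2HSV)
w=np.zeros(hsv.shape[:2],bool); w[138:198,262:332]=1
brown=w&(hsv[...,1]>100)
cs,_=cv2.findContours(brown.astype(np.uint8),cv2.RETR_EXTERNAL,cv2.CHAIN_APPROX_NONE)
c=max(cs,key=cv2.contourArea); r=cv2.boxPoints(cv2.minAreaRect(c)); 
pts=np.array([plane(t,u,v,.034)[:2] for u,v in c[:,0]])*1000
print("rack rect",cv2.minAreaRect(pts.astype(np.float32)))
# tab from both clouds
for n in D:
    X=D[n]["P"]; m=(abs(X[...,0]-.55)<.06)&(X[...,1]>-.37)&(X[...,1]<-.23)&(X[...,2]>.088)&(X[...,2]<.112)
    v,u=np.where(m); Q=X[m]; print(n,"tab",len(Q),"px",u.min(),u.max(),v.min(),v.max(),f(np.median(Q,0)),f(Q.min(0)),f(Q.max(0)))
# bright top faces of gate in each image: cast to heights
img=t["image"].astype(int); V=hsv[...,2]
print("V rack col medians",[ (v,int(V[v,298]),int(hsv[v,298,1])) for v in range(142,195,1)])
# lip
w=np.zeros_like(w); w[120:206,135:220]=1
brn=w&(hsv[...,1]>90)
print("V tray percentiles",np.percentile(V[brn],[5,25,50,75,90,97]))
lip=w&(V>np.percentile(V[brn],50)*1.4)&(hsv[...,1]>60)
cs,_=cv2.findContours(lip.astype(np.uint8),cv2.RETR_EXTERNAL,cv2.CHAIN_APPROX_NONE); c=max(cs,key=cv2.contourArea)
mk=np.zeros(w.shape,np.uint8); cv2.drawContours(mk,[c],-1,1,-1)
Q=t["P"][mk>0]; Q=Q[np.isfinite(Q[:,0])]; print("lip px",cv2.minAreaRect(c),len(Q),f(np.median(Q,0)),f(Q.min(0)),f(Q.max(0)))
q=Q-np.median(Q,0); U,S,Vt=np.linalg.svd(q[np.abs(q).max(1)<.1]); print("lip normal",f(Vt[2]),"long",f(Vt[0]),"rms",S[2]/len(q)**.5)
# lane floors: plane ransac in tray window
X=t["P"]; m=brn&np.isfinite(X[...,0])&(X[...,2]>.02)
Q=X[m]; rng=np.random.default_rng(0); best=0
for _ in range(2000):
    a,b,c3=Q[rng.integers(len(Q),size=3)]; nn=np.cross(b-a,c3-a); L=np.linalg.norm(nn)
    if L<1e-5: continue
    nn/=L; nn*=np.sign(nn[2]) or 1
    if not .8<nn[2]<.93: continue
    inl=abs((Q-a)@nn)<.002
    if inl.sum()>best: best=inl.sum();B=inl
q=Q[B];c0=q.mean(0);n=np.linalg.svd(q-c0)[2][2]; n*=np.sign(n[2]); print("floor n",f(n),"tilt",np.degrees(np.arccos(n[2])),best,len(Q),"c",f(c0))
# tray-frame coords
x=np.cross([0,0,1],n);x=np.cross(n,x)*-1; up=np.array([0,0,1.])-n*n[2]; x=up/np.linalg.norm(up); y=np.cross(n,x)
print("x",f(x),"y",f(y))
h=(Q-c0)@n; a=(Q-c0)@x; b=(Q-c0)@y
for k in np.arange(-.15,.12,.01):
    k_=(a>=k)&(a<k+.01)
    if k_.sum()>5: print(round(k,3),k_.sum(),"h pct",f(np.percentile(h[k_],[5,25,50,75,95])),"b",f([b[k_].min(),b[k_].max()]))
pickle.dump((c0,n,x,y),open("tray.pkl","wb"))
# balls
m=(hsv[...,1]>70); m[:190]=0;m[215:]=0;m[:,:75]=0;m[:,130:]=0
k,lab,st,cen=cv2.connectedComponentsWithStats(m.astype(np.uint8))
for i in range(1,k):
    if st[i,4]>20: print("ball",st[i],cen[i],f(plane(t,*cen[i],.028)), "topz",np.nanmax(X[lab==i][:,2]), f(np.nanmedian(X[lab==i],0)))
E
```

```text
rack rect ((554.3797607421875, -307.10516357421875), (168.64149475097656, 148.29873657226562), 79.96659088134766)
scene tab 75 px 204 217 202 208 [0.5631, -0.3047, 0.0992] [0.5517, -0.3258, 0.0888] [0.5717, -0.2821, 0.1063]
top tab 55 px 292 305 160 164 [0.5556, -0.3062, 0.1028] [0.5489, -0.3251, 0.0884] [0.5634, -0.2849, 0.1114]
V rack col medians [(142, 96, 19), (143, 99, 21), (144, 96, 19), (145, 97, 50), (146, 96, 135), (147, 103, 131), (148, 114, 110), (149, 118, 91), (150, 101, 88), (151, 56, 96), (152, 49, 94), (153, 55, 116), (154, 78, 141), (155, 99, 147), (156, 101, 151), (157, 95, 150), (158, 104, 140), (159, 106, 125), (160, 113, 95), (161, 99, 93), (162, 72, 96), (163, 50, 102), (164, 52, 93), (165, 47, 98), (166, 46, 122), (167, 51, 100), (168, 69, 140), (169, 100, 143), (170, 103, 151), (171, 97, 150), (172, 99, 152), (173, 102, 153), (174, 106, 147), (175, 107, 145), (176, 104, 145), (177, 105, 136), (178, 110, 109), (179, 114, 89), (180, 98, 96), (181, 61, 75), (182, 56, 118), (183, 75, 143), (184, 95, 153), (185, 99, 155), (186, 100, 145), (187, 97, 150), (188, 91, 
[... 1682 characters left out ...]
0.0058, -0.0029, -0.0001, 0.0037, 0.023] b [-0.0831, 0.0844]
0.05 175 h pct [-0.0056, -0.0027, -0.0, 0.0038, 0.0223] b [-0.0836, 0.0841]
0.06 184 h pct [-0.006, -0.0022, 0.0002, 0.0031, 0.023] b [-0.083, 0.0829]
0.07 183 h pct [-0.0063, -0.0027, -0.0005, 0.0054, 0.0222] b [-0.0835, 0.085]
0.08 130 h pct [-0.0053, -0.0009, 0.0144, 0.0202, 0.024] b [-0.0838, 0.0854]
0.09 287 h pct [-0.0232, -0.0014, 0.0176, 0.021, 0.0246] b [-0.0832, 0.0859]
ball [106 192  13  12 106] [111.88679245 197.61320755] [0.5202, 0.2899, 0.028] topz 0.05106719354745315 [0.5166, 0.2862, 0.0412]
ball [ 80 196  12  11 109] [ 85.51376147 200.87155963] [0.5184, 0.3737, 0.028] topz 0.05175203513449067 [0.5143, 0.3688, 0.042]
```

```bash
cat >> h.py <<'E'
def tool(zdir,xdir=(0,0,-1)):
    "orientation with tool x along xdir and jaws along zdir, sign nearest to now"
    x=np.array(xdir,float);x/=np.linalg.norm(x); z=np.array(zdir,float); z-=x*(z@x); z/=np.linalg.norm(z)
    R0=rot(get_state()["ee_rot"]); c=[np.stack([x,np.cross(s*z,x),s*z],1) for s in (1,-1)]
    return max(c,key=lambda M:np.trace(R0.T@M))
def plan(p1,R1,p0=None,R0=None,vmax=.055,amax=9.5):
    s=get_state()
    if p0 is None: p0,R0=np.array(s["position"]),rot(s["ee_rot"])
    w=R.from_matrix(R0.T@R1).as_rotvec(); d=np.array(p1)-p0
    k=max(1,int(np.ceil(np.linalg.norm(d)/vmax)),int(np.ceil(np.degrees(np.linalg.norm(w))/amax)))
    print("rows",k,"dist",np.linalg.norm(d).round(4),"turn",np.degrees(np.linalg.norm(w)).round(2),"ang/row",(w/k/(np.pi/2)).round(4).tolist())
    last=None
    for i in range(k):
        Ri=R0@R.from_rotvec(w*i/k).as_matrix(); print((Ri.T@d/k/.12).round(3).tolist())
E
python3 - <<'E'
from h import *
d=get_image("wrist"); print(np.array(d["mount"]).round(3).tolist(),np.array(d["mtx"]).round(0).tolist())
a=np.radians(-9.5)
R1=tool((np.cos(a),np.sin(a),0)); print(rot(get_state()["ee_rot"]).round(3).tolist(),R1.round(3).tolist())
plan((.54,-.307,.235),R1,vmax=.05)
E
```

```text
[[0.001, 0.312, -0.95, -0.142], [0.001, 0.95, 0.312, 0.082], [1.0, -0.001, 0.001, 0.001], [0.0, 0.0, 0.0, 1.0]] [[270.0, 0.0, 258.0], [0.0, 270.0, 189.0], [0.0, 0.0, 1.0]]
[[-0.0, 0.955, 0.298], [0.001, 0.298, -0.955], [-1.0, 0.0, -0.001]] [[0.0, 0.165, 0.986], [0.0, 0.986, -0.165], [-1.0, 0.0, 0.0]]
rows 9 dist 0.4407 turn 63.15 ang/row [-0.078, -0.0001, -0.0001]
[-0.004, 0.392, -0.112]
[-0.004, 0.403, -0.063]
[-0.004, 0.408, -0.013]
[-0.004, 0.406, 0.037]
[-0.004, 0.399, 0.086]
[-0.004, 0.385, 0.134]
[-0.004, 0.366, 0.18]
[-0.004, 0.341, 0.224]
[-0.004, 0.311, 0.264]
```

Call:
arm_command:
  series:
    - {"dp":[0,0.39,-0.11],"angular":[-0.08,0,0],"gripper":85}
    - {"dp":[0,0.4,-0.06],"angular":[-0.08,0,0],"gripper":85}
    - {"dp":[0,0.41,-0.01],"angular":[-0.08,0,0],"gripper":85}
    - {"dp":[0,0.41,0.04],"angular":[-0.08,0,0],"gripper":85}
    - {"dp":[0,0.4,0.09],"angular":[-0.08,0,0],"gripper":85}
    - {"dp":[0,0.39,0.13],"angular":[-0.08,0,0],"gripper":85}
    - {"dp":[0,0.37,0.18],"angular":[-0.08,0,0],"gripper":85}
    - {"dp":[0,0.34,0.22],"angular":[-0.08,0,0],"gripper":85}

```text
clock: 1.15
position: [0.501, -0.322, 0.2277]
ee_rot: [0.701, 0.085, 0.703, -0.083]
contact_force: [-0.6, -0.3, 0.7]
width: 0.0851
```

```bash
python3 - <<'E'
from h import *
s=get_state(); print(s["clock"],s["position"],s["qpos"].round(2),s["qd"].round(2))
a=np.radians(-9.5); plan((.54,-.307,.235),tool((np.cos(a),np.sin(a),0)),vmax=.05)
E
```

```text
1.15 [ 0.50098493 -0.32203691  0.22767336] [-0.69  0.31  1.46  0.    1.37 -0.45] [ 0.67  0.2  -0.29 -0.    0.08 -0.36]
rows 1 dist 0.0424 turn 4.1 ang/row [-0.0455, -0.0021, -0.0016]
[-0.062, 0.198, 0.286]
```

Call:
arm_command:
  series:
    - {"dp":[-0.03,0.1,0.14],"angular":[-0.025,0,0],"gripper":30}
    - {"dp":[-0.03,0.1,0.14],"angular":[-0.02,0,0],"gripper":30}
    - {"dp":[0,0,0],"angular":[0,0,0],"gripper":30}
    - {"dp":[0,0,0],"angular":[0,0,0],"gripper":30}
    - {"dp":[0,0,0],"angular":[0,0,0],"gripper":30}
    - {"dp":[0,0,0],"angular":[0,0,0],"gripper":30}
    - {"dp":[0,0,0],"angular":[0,0,0],"gripper":30}
    - {"dp":[0,0,0],"angular":[0,0,0],"gripper":30}

```text
clock: 2.15
position: [0.5383, -0.3068, 0.2343]
ee_rot: [0.702, 0.06, 0.707, -0.058]
contact_force: [-0.3, -0.5, -0.3]
width: 0.0297
```

```bash
python3 - <<'E'
from h import *
import pickle
d=cam("wrist"); s=get_state(); print(s["clock"],s["position"],s["qd"].round(3))
pickle.dump(d,open("d1.pkl","wb"))
cv2.imwrite("pics/w1.png",d["image"])
P=cloud(d); a=np.radians(-9.5); ex=np.array([np.cos(a),np.sin(a)]); ey=np.array([-ex[1],ex[0]])
for lo,hi,nm in ((.096,.112,"tab"),(.072,.088,"shoulder"),(.028,.038,"racktop")):
    m=(P[...,2]>lo)&(P[...,2]<hi)&(np.hypot(P[...,0]-.555,P[...,1]+.307)<.12); Q=P[m]
    v,u=np.where(m); print(nm,m.sum(),Q.min(0).round(4),Q.max(0).round(4),np.median(Q,0).round(4),cv2.minAreaRect((Q[:,:2]*1000).astype(np.float32)),"px",u.min(),u.max(),v.min(),v.max())
E
```

```text
2.2 [ 0.53833046 -0.30675363  0.23432704] [ 0.002  0.002 -0.004  0.001 -0.001  0.001]
tab 346 [ 0.5531 -0.3253  0.0961] [ 0.568  -0.281   0.1058] [ 0.5606 -0.3025  0.1041] ((560.6239013671875, -303.3091125488281), (44.37972640991211, 8.042771339416504), 80.19281005859375) px 273 281 152 194
shoulder 607 [ 0.5448 -0.3719  0.0725] [ 0.5759 -0.2343  0.088 ] [ 0.5648 -0.2746  0.0792] ((560.59521484375, -303.6125793457031), (139.46780395507812, 8.108202934265137), 80.21061706542969) px 271 281 104 224
racktop 11069 [ 0.4758 -0.398   0.0281] [ 0.6457 -0.208   0.0379] [ 0.5595 -0.2908  0.0331] ((560.6025390625, -303.9154052734375), (170.31796264648438, 144.4502410888672), 80.12737274169922) px 216 336 90 220
```

View pics/w1.png

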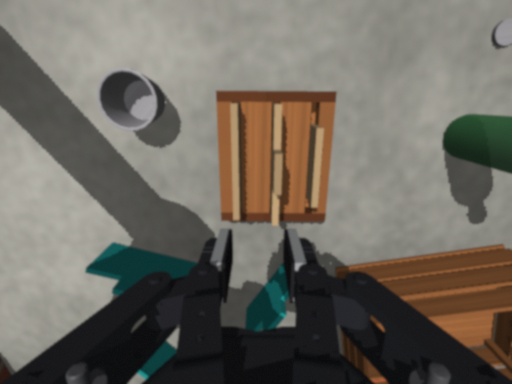

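Wrist view: the gate is at col 277, rows 104–224, with its tab at rows 152–194. Depth gives the tab as 44.4×8.0 mm, its top at 0.104, and the gate's centre at (0.5606, -0.3034) with yaw -9.8°. All of this matches the sizes given.

```bash
python3 - <<'E'
from h import *
a=np.radians(-9.8); R1=tool((np.cos(a),np.sin(a),0))
p=np.array([.5606,-.3034,.13]); plan(p,R1,vmax=.045)
E
```

```text
rows 3 dist 0.1067 turn 0.49 ang/row [0.0009, -0.0015, -0.0003]
[0.289, 0.019, 0.062]
[0.29, 0.019, 0.061]
[0.29, 0.019, 0.06]
```

Call:
arm_command:
  series:
    - {"dp":[0.2,0.03,0.09],"angular":[0.001,-0.002,0],"gripper":30}
    - {"dp":[0.3,0.03,0.095],"angular":[0.001,-0.002,0],"gripper":30}
    - {"dp":[0.35,0,0],"angular":[0,0,0],"gripper":30}
    - {"dp":[0.2,0,0],"angular":[0,0,0],"gripper":30}
    - {"dp":[0.1,0,0],"angular":[0,0,0],"gripper":30}
    - {"dp":[0.05,0,0],"angular":[0,0,0],"gripper":30}
    - {"dp":[0,0,0],"angular":[0,0,0],"gripper":30}
    - {"dp":[0,0,0],"angular":[0,0,0],"gripper":30}

```text
clock: 3.2
position: [0.5647, -0.305, 0.09]
ee_rot: [0.707, 0.059, 0.702, -0.061]
contact_force: [0.1, -0.1, -0.1]
width: 0.0299
```

```bash
python3 - <<'E'
from h import *
a=np.radians(-9.8); R1=tool((np.cos(a),np.sin(a),0))
print(get_state()["position"]);p=np.array([.5606,-.3034,.077]); plan(p,R1,vmax=.045)
E
```

```text
[ 0.5646909  -0.30497227  0.08996736]
rows 1 dist 0.0137 turn 0.44 ang/row [0.0007, 0.0046, 0.0016]
[0.108, 0.007, -0.037]
```

Call:
arm_command:
  series:
    - {"dp":[0.05,0.007,-0.037],"angular":[0.001,0.004,0.001],"gripper":30}
    - {"dp":[0.05,0,0],"angular":[0,0,0],"gripper":30}
    - {"dp":[0,0,0],"angular":[0,0,0],"gripper":0}
    - {"dp":[0,0,0],"angular":[0,0,0],"gripper":0}
    - {"dp":[0,0,0],"angular":[0,0,0],"gripper":0}
    - {"dp":[0,0,0],"angular":[0,0,0],"gripper":0}
    - {"dp":[0,0,0],"angular":[0,0,0],"gripper":0}
    - {"dp":[0,0,0],"angular":[0,0,0],"gripper":0}
  grip_force: 80

```text
clock: 4.2
position: [0.5605, -0.3038, 0.0791]
ee_rot: [0.705, 0.06, 0.704, -0.061]
contact_force: [-1.2, 0.7, 1.1]
width: 0.0064
```

```bash
python3 - <<'E'
from h import *
s=get_state(); print(s["position"],s["width"],s["contact_force"])
E
```

```text
[ 0.56045052 -0.30375774  0.07906283] 0.006385583926427717 [-1.23089288  0.67228926  1.10417056]
```

Call:
arm_command:
  series:
    - {"dp":[-0.08,0,0],"angular":[0,0,0],"gripper":0}
    - {"dp":[-0.12,0,0],"angular":[0,0,0],"gripper":0}
    - {"dp":[-0.2,0,0],"angular":[0,0,0],"gripper":0}
    - {"dp":[-0.3,0,0],"angular":[0,0,0],"gripper":0}
    - {"dp":[-0.4,0,0],"angular":[0,0,0],"gripper":0}
    - {"dp":[-0.4,0,0],"angular":[0,0,0],"gripper":0}
    - {"dp":[-0.2,0,0],"angular":[0,0,0],"gripper":0}
    - {"dp":[-0.1,0,0],"angular":[0,0,0],"gripper":0}

```text
clock: 5.2
position: [0.5606, -0.3031, 0.3081]
ee_rot: [0.707, 0.059, 0.702, -0.062]
contact_force: [0.5, -0.2, -0.3]
width: 0.0064
```

```bash
python3 - <<'E'
from h import *
s=get_state(); print(s["position"],s["width"],s["contact_force"])
a=np.radians(16.5); plan((.40,.05,.285),tool((np.cos(a),np.sin(a),0)),vmax=.05)
E
```

```text
[ 0.56055011 -0.30307062  0.30811879] 0.006396704027317241 [ 0.53403898 -0.16174628 -0.30434775]
rows 8 dist 0.3885 turn 26.33 ang/row [-0.0366, 0.0006, 0.0005]
[0.021, 0.334, -0.228]
[0.021, 0.346, -0.208]
[0.022, 0.358, -0.188]
[0.022, 0.368, -0.167]
[0.023, 0.377, -0.146]
[0.023, 0.385, -0.124]
[0.023, 0.391, -0.101]
[0.024, 0.396, -0.079]
```

Call:
arm_command:
  series:
    - {"dp":[0.02,0.33,-0.23],"angular":[-0.037,0,0],"gripper":0}
    - {"dp":[0.02,0.35,-0.21],"angular":[-0.037,0,0],"gripper":0}
    - {"dp":[0.02,0.36,-0.19],"angular":[-0.037,0,0],"gripper":0}
    - {"dp":[0.02,0.37,-0.17],"angular":[-0.037,0,0],"gripper":0}
    - {"dp":[0.02,0.38,-0.15],"angular":[-0.037,0,0],"gripper":0}
    - {"dp":[0.02,0.38,-0.12],"angular":[-0.037,0,0],"gripper":0}
    - {"dp":[0.02,0.39,-0.1],"angular":[-0.037,0,0],"gripper":0}
    - {"dp":[0.02,0.4,-0.08],"angular":[-0.037,0,0],"gripper":0}

```text
clock: 6.2
position: [0.3911, 0.0571, 0.2839]
ee_rot: [0.702, -0.108, 0.696, 0.104]
contact_force: [0.4, 1.5, -0.6]
width: 0.006
```

Call:
arm_command:
  series:
    - {"dp":[0,0,0],"angular":[0,0,0],"gripper":0}
    - {"dp":[0,0,0],"angular":[0,0,0],"gripper":0}
    - {"dp":[0,0,0],"angular":[0,0,0],"gripper":0}
    - {"dp":[0,0,0],"angular":[0,0,0],"gripper":0}
    - {"dp":[0,0,0],"angular":[0,0,0],"gripper":0}
    - {"dp":[0,0,0],"angular":[0,0,0],"gripper":0}
    - {"dp":[0,0,0],"angular":[0,0,0],"gripper":0}
    - {"dp":[0,0,0],"angular":[0,0,0],"gripper":0}

```text
clock: 7.2
position: [0.3904, 0.0566, 0.2834]
ee_rot: [0.701, -0.108, 0.697, 0.104]
contact_force: [0.0, -0.1, -0.9]
width: 0.0065
```

```bash
python3 - <<'E'
from h import *
import pickle
d=cam("wrist"); s=get_state(); print(s["clock"],s["position"],s["width"],s["qd"].round(3))
pickle.dump((d,s["position"],rot(s["ee_rot"])),open("d2.pkl","wb")); cv2.imwrite("pics/w2.png",d["image"])
P=cloud(d); c0,n,x,y=pickle.load(open("tray.pkl","rb"))
def fr(Q): return np.stack([(Q-c0)@x,(Q-c0)@y,(Q-c0)@n],-1)
L=fr(P)
m=(L[...,0]>-.04)&(L[...,0]<.06)&(abs(L[...,1])<.07)&(abs(L[...,2])<.006)
for i in range(3):
    q=P[m]; c0=q.mean(0); n=np.linalg.svd(q-c0,full_matrices=False)[2][2]; n*=np.sign(n[2]); L=fr(P)
    m=(L[...,0]>-.06)&(L[...,0]<.08)&(abs(L[...,1])<.08)&(abs((P-c0)@n)<.003)
up=np.array([0,0,1.])-n*n[2]; x=up/np.linalg.norm(up); y=np.cross(n,x); L=fr(P)
print("tilt",np.degrees(np.arccos(n[2])),"yaw",np.degrees(np.arctan2(x[1],x[0])),"c0",c0.round(4),m.sum())
# slot: deep points
T=(abs(L[...,1])<.1)&(L[...,0]>-.12)&(L[...,0]<.12)
dm=T&(L[...,2]<-.006)&(L[...,2]>-.03)&(abs(L[...,1])<.07); q=L[dm&(L[...,0]<0)&(L[...,0]>-.085)]; print("deep",len(q),np.percentile(q[:,0],[2,50,98]).round(4) if len(q) else 0)
# in-plane points: per b strip, edges of gap
fl=T&(abs(L[...,2])<.0035)
for b in (-.06,-.04,-.02,.02,.04,.06):
    a=np.sort(L[fl&(abs(L[...,1]-b)<.008)][:,0]); g=np.diff(a); k=np.argmax(np.where(a[:-1]<-.02,g,0)); print("b",b,"floor a range",a[[0,-1]].round(4),"gap",a[k].round(4),a[k+1].round(4))
w=T&(L[...,2]>.018)&(L[...,2]<.026)
q=L[w&(L[...,0]<.06)&(L[...,0]>-.05)]; print("wall tops hist",np.histogram(q[:,1],bins=np.arange(-.1,.1,.005)))
for s_ in (1,-1):
    o=q[(q[:,1]*s_>.06)]; pf=np.polyfit(o[:,0],o[:,1],1); print("outer wall",s_,np.percentile(o[:,1],[2,50,98]).round(4),"slope deg",np.degrees(np.arctan(pf[0])))
o=q[abs(q[:,1])<.02]; print("mid",np.percentile(o[:,1],[2,50,98]).round(4))
pickle.dump((c0,n,x,y),open("tray2.pkl","wb"))
# gate in tool frame
M=d["c2w"]; p=np.array(s["position"]);Rt=rot(s["ee_rot"]); G=(P-p)@Rt
m=(G[...,0]>-.03)&(G[...,0]<.08)&(abs(G[...,2])<.02)&(abs(G[...,1])<.09); v,u=np.where(m); q=G[m]
print("gate pts",len(q), np.percentile(q,[1,50,99],axis=0).round(4).tolist())
k=(q[:,0]>0.0)&(q[:,0]<.0075); print("shoulder",q[k].min(0).round(4) if k.any() else 0,q[k].max(0).round(4) if k.any() else 0)
E
```

```text
7.25 [0.39036969 0.05660056 0.28345048] 0.006494061358257541 [ 0.001 -0.001  0.001 -0.001 -0.002  0.   ]
tilt 30.01646963609496 yaw 16.49667058465894 c0 [0.6162 0.0793 0.0963] 9848
deep 0 0
b -0.06 floor a range [-0.1199  0.0559] gap -0.0994 -0.0892
b -0.04 floor a range [-0.12   0.056] gap -0.0994 -0.0888
b -0.02 floor a range [-0.12    0.0561] gap -0.0994 -0.089
b 0.02 floor a range [-0.1199  0.0562] gap -0.0992 -0.0891
b 0.04 floor a range [-0.12    0.0563] gap -0.0993 -0.0888
b 0.06 floor a range [-0.1197  0.0562] gap -0.0993 -0.0889
wall tops hist (array([  0,   0, 209, 323, 414,  35,  19,  21,  21,  19,  20,  22,  22,
        21,  20,  21,  26,  20, 186, 409, 189,  26,  26,  23,  25,  28,
        27,  28,  30,  25,  28,  29,  30,  98, 515, 530, 227,   0,   0]), array([-1.00000000e-01, -9.50000000e-02, -9.00000000e-02, -8.50000000e-02,
       -8.00000000e-02, -7.50000000e-02, -7.00000000e-02, -6.50000000e-02,
       -6.00000000e-02, -5.50000000e-02, -5.00000000e-02, -4.50000000e-02,
       -4.00000000e-02, -3.50000000e-02, -3.00000000e-02, -2.50000000e-02,
       -2.00000000e-02, -1.50000000e-02, -1.00000000e-02, -5.00000000e-03,
        8.32667268e-17,  5.00000000e-03,  1.00000000e-02,  1.50000000e-02,
        2.00000000e-02,  2.50000000e-02,  3.00000000e-02,  3.50000000e-02,
        4.00000000e-02,  4.50000000e-02,  5.00000000e-02,  5.50000000e-02,
        6.00000000e-02,  6.50000000e-02,  7.00000000e-02,  7.50000000e-02,
        8.00000000e-02,  8.50000000e-02,  9.00000000e-02,  9.50000000e-02]))
outer wall 1 [0.0649 0.0756 0.0818] slope deg -1.162595300727338
outer wall -1 [-0.0878 -0.0803 -0.0649] slope deg 1.7818224000336542
mid [-0.0159 -0.0024  0.0161]
gate pts 4275 [[-0.0294, -0.0633, -0.0142], [-0.0128, 0.0105, 0.0014], [0.0299, 0.0694, 0.0175]]
shoulder [ 0.     -0.0669 -0.0025] [0.0064 0.0693 0.0055]
```

View pics/w2.png

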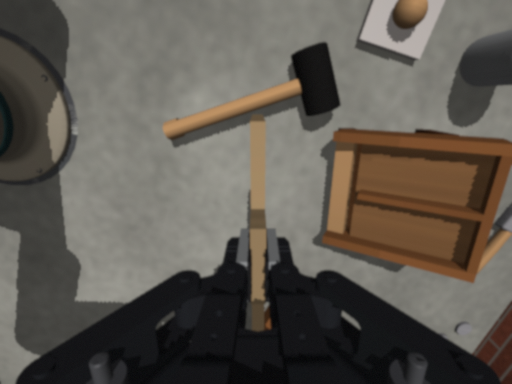

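Wrist view 2: the tray is at (420,200) with the lip on its left and the slot line near col 353. It measures tilt 30.0°, yaw 16.5°, a slot gap of 10.5 mm, and the end wall 150 mm from the slot. All of that matches. Next I'll check how the gate sits in the jaws.

```bash
python3 - <<'E'
from h import *
import pickle
d,p,Rt=pickle.load(open("d2.pkl","rb")); P=cloud(d); G=(P-p)@Rt
f=lambda a:np.array(a).round(4).tolist()
for b in np.arange(-.07,.07,.01):
    m=(G[...,1]>b)&(G[...,1]<b+.01)&(abs(G[...,2])<.008)&(G[...,0]>-.035)&(G[...,0]<.02); q=G[m]
    if len(q)>5: print(round(b,3),len(q),"z pct",f(np.percentile(q[:,2],[0,5,50,95,100])),"x",f(np.percentile(q[:,0],[5,50,95])))
q=G[(abs(G[...,2])<.008)&(abs(G[...,1])<.09)&(G[...,0]>-.006)&(G[...,0]<.006)]; print("y range",f([q[:,1].min(),q[:,1].max()]))
q=G[(abs(G[...,2])<.008)&(abs(G[...,1])<.05)&(G[...,0]>-.032)&(G[...,0]<-.02)]; print("tab y range",len(q),f([q[:,1].min(),q[:,1].max()]))
c0,n,x,y=pickle.load(open("tray2.pkl","rb"))
O=c0-.0941*x-.0026*y; pickle.dump((O,n,x,y),open("slot.pkl","wb")); print("O",f(O),"n",f(n),f(x),f(y))
E
```

```text
-0.07 92 z pct [-0.002, -0.002, 0.0017, 0.0053, 0.0053] x [-0.0008, 0.0002, 0.001]
-0.06 144 z pct [-0.002, -0.0019, 0.0013, 0.0053, 0.0053] x [-0.0008, 0.0, 0.0009]
-0.05 82 z pct [-0.0019, -0.0019, 0.002, 0.0052, 0.0052] x [-0.0009, -0.0, 0.0007]
-0.03 66 z pct [-0.0023, -0.0018, 0.0014, 0.0051, 0.0056] x [-0.0257, -0.025, -0.0244]
-0.02 213 z pct [-0.0017, -0.0014, 0.0019, 0.0049, 0.0051] x [-0.0261, -0.0251, -0.0243]
-0.01 245 z pct [-0.0016, -0.0016, 0.0014, 0.0049, 0.005] x [-0.027, -0.0252, -0.0244]
0.0 330 z pct [-0.0079, -0.0066, 0.0009, 0.0061, 0.0079] x [-0.0322, -0.0251, -0.0137]
0.01 725 z pct [-0.008, -0.0073, -0.0005, 0.0074, 0.008] x [-0.033, -0.0251, -0.0069]
0.02 544 z pct [-0.0024, -0.002, 0.0014, 0.0052, 0.0056] x [-0.025, -0.007, 0.0004]
0.03 260 z pct [-0.0025, -0.002, 0.0014, 0.0052, 0.0053] x [-0.0012, -0.0002, 0.0007]
0.04 265 z pct [-0.0024, -0.0024, 0.0014, 0.0051, 0.0052] x [-0.0013, -0.0004, 0.0006]
0.05 283 z pct [-0.0024, -0.0023, 0.0014, 0.005, 0.0051] x [-0.0015, -0.0003, 0.0007]
0.06 313 z pct [-0.0026, -0.0022, 0.0014, 0.005, 0.0055] x [-0.0014, -0.0002, 0.0085]
y range [-0.0669, 0.0693]
tab y range 1392 [-0.0234, 0.0218]
O [0.5388, 0.0537, 0.0492] n [-0.4797, -0.1421, 0.8659] [0.8302, 0.2459, 0.5002] [-0.284, 0.9588, 0.0]
```

```bash
python3 - <<'E'
from h import *
import pickle
O,n,x,y=pickle.load(open("slot.pkl","rb"))
p=O+.125*n-.0014*x-.0004*y; print(p); plan(p,tool(x,-n),vmax=.05,amax=6)
E
```

```text
[0.47777805 0.03519722 0.15678076]
rows 5 dist 0.1554 turn 29.71 ang/row [0.0019, -0.066, 0.0003]
[0.212, -0.076, 0.127]
[0.224, -0.076, 0.105]
[0.234, -0.076, 0.081]
[0.241, -0.076, 0.057]
[0.246, -0.076, 0.032]
```

Call:
arm_command:
  series:
    - {"dp":[0.21,-0.076,0.127],"angular":[0.002,-0.066,0],"gripper":0}
    - {"dp":[0.22,-0.076,0.105],"angular":[0.002,-0.066,0],"gripper":0}
    - {"dp":[0.23,-0.076,0.08],"angular":[0.002,-0.066,0],"gripper":0}
    - {"dp":[0.24,-0.076,0.057],"angular":[0.002,-0.066,0],"gripper":0}
    - {"dp":[0.22,-0.07,0.03],"angular":[0.002,-0.066,0],"gripper":0}
    - {"dp":[0,0,0],"angular":[0,0,0],"gripper":0}
    - {"dp":[0,0,0],"angular":[0,0,0],"gripper":0}
    - {"dp":[0,0,0],"angular":[0,0,0],"gripper":0}

```text
clock: 8.25
position: [0.481, 0.0354, 0.1619]
ee_rot: [0.862, -0.073, 0.487, 0.123]
contact_force: [0.3, -0.3, -1.6]
width: 0.0067
```

```bash
cat > loc.py <<'E'
from h import *
import pickle,sys
O,n,x,y=pickle.load(open("slot.pkl","rb"))
s=get_state(); p=s["position"]-O; print("t",s["clock"],"tray xyz mm",(np.array([p@x,p@y,p@n])*1000).round(2),"w",s["width"],"F tray",np.round([s["contact_force"]@x,s["contact_force"]@y,s["contact_force"]@n],1))
a,b,h=map(float,sys.argv[1:4]); plan(O+(a*x+b*y+h*n)/1000,tool(x,-n),vmax=.045)
E
python3 loc.py -1.4 -.4 105
```

```text
t 8.25 tray xyz mm [  3.89  -1.12 127.87] w 0.006691726966726057 F tray [-0.7 -0.4 -1.5]
rows 1 dist 0.0235 turn 1.07 ang/row [0.0013, 0.0115, 0.0029]
[0.19, 0.007, -0.048]
```

Call:
arm_command:
  series:
    - {"dp":[0.07,0.007,-0.03],"angular":[0.001,0.012,0.003],"gripper":0}
    - {"dp":[0.05,0,-0.018],"angular":[0,0,0],"gripper":0}
    - {"dp":[0,0,0],"angular":[0,0,0],"gripper":0}
    - {"dp":[0,0,0],"angular":[0,0,0],"gripper":0}
    - {"dp":[0,0,0],"angular":[0,0,0],"gripper":0}
    - {"dp":[0,0,0],"angular":[0,0,0],"gripper":0}
    - {"dp":[0,0,0],"angular":[0,0,0],"gripper":0}
    - {"dp":[0,0,0],"angular":[0,0,0],"gripper":0}

```text
clock: 9.25
position: [0.4851, 0.0375, 0.1479]
ee_rot: [0.857, -0.073, 0.494, 0.125]
contact_force: [0.6, -0.2, -0.7]
width: 0.0066
```

```bash
python3 loc.py -1.4 -.4 78; python3 - <<'E'
from h import *
import pickle
O,n,x,y=pickle.load(open("slot.pkl","rb"))
d=cam("wrist"); cv2.imwrite("pics/w3.png",d["image"]); s=get_state(); p=np.array(s["position"]);Rt=rot(s["ee_rot"])
P=cloud(d); G=(P-p)@Rt; L=np.stack([(P-O)@x,(P-O)@y,(P-O)@n],-1)
f=lambda a:np.array(a).round(4).tolist()
for b in (-.065,-.055,-.045,.035,.045,.055):
    q=L[(abs(L[...,1]-b)<.005)&(abs(G[...,2])<.012)&(abs(G[...,0])<.006)]
    if len(q)>5: print("gate",b,len(q),f(np.percentile(q[:,0],[0,5,50,95,100])),"h",f(np.median(q[:,2])))
q=L[(abs(G[...,2])<.008)&(abs(G[...,1])<.09)&(abs(G[...,0])<.006)]; print("gate y",f([q[:,1].min(),q[:,1].max()]))
for b in (-.06,-.045,-.03,.03,.045,.06):
    q=L[(abs(L[...,1]-b)<.005)&(abs(L[...,2])<.004)&(abs(L[...,0])<.05)][:,0]; q.sort()
    if len(q)>5: g=np.diff(q); k=g.argmax(); print("floor",b,len(q),f([q[0],q[k],q[k+1],q[-1]]))
w=L[(L[...,2]>.018)&(L[...,2]<.026)&(L[...,0]>.01)&(L[...,0]<.14)]
for lo,hi in ((-.095,-.065),(-.012,.012),(.065,.095)):
    q=w[(w[:,1]>lo)&(w[:,1]<hi)][:,1]; print("wall",len(q),f(np.percentile(q,[5,50,95])) if len(q) else 0)
E
```

```text
t 9.25 tray xyz mm [  0.82  -0.3  113.49] w 0.006643424273146882 F tray [ 0.1 -0.4 -0.8]
rows 1 dist 0.0356 turn 0.22 ang/row [0.0023, 0.0007, 0.0002]
[0.296, -0.001, -0.019]
gate -0.065 93 [-0.0016, -0.0015, 0.0018, 0.0057, 0.0058] h 0.1126
gate -0.055 150 [-0.0015, -0.0015, 0.0021, 0.0056, 0.0057] h 0.1128
gate -0.045 73 [-0.0015, -0.0015, 0.0024, 0.0056, 0.0056] h 0.1128
gate 0.035 263 [-0.0024, -0.0023, 0.0015, 0.0053, 0.0054] h 0.113
gate 0.045 270 [-0.0024, -0.0023, 0.0015, 0.0052, 0.0053] h 0.113
gate 0.055 281 [-0.0023, -0.0022, 0.0014, 0.0051, 0.0052] h 0.1132
gate y [-0.0674, 0.0691]
floor -0.06 193 [-0.0301, -0.0172, 0.0216, 0.05]
floor -0.045 480 [-0.0297, -0.0067, 0.0109, 0.0496]
floor -0.03 578 [-0.0302, -0.0056, 0.0097, 0.0499]
floor 0.03 700 [-0.0302, -0.0062, 0.0089, 0.05]
floor 0.045 735 [-0.0297, -0.0061, 0.0088, 0.0499]
floor 0.06 791 [-0.0301, -0.006, 0.0077, 0.0499]
wall 1232 [-0.0848, -0.0778, -0.073]
wall 1318 [-0.0041, -0.0001, 0.0033]
wall 2530 [0.0724, 0.078, 0.0835]
```

Call:
arm_command:
  series:
    - {"dp":[0.1,0,-0.015],"angular":[0.002,0.001,0],"gripper":0}
    - {"dp":[0.1,0,0],"angular":[0,0,0],"gripper":0}
    - {"dp":[0.07,0,0],"angular":[0,0,0],"gripper":0}
    - {"dp":[0.03,0,0],"angular":[0,0,0],"gripper":0}
    - {"dp":[0,0,0],"angular":[0,0,0],"gripper":0}
    - {"dp":[0,0,0],"angular":[0,0,0],"gripper":0}
    - {"dp":[0,0,0],"angular":[0,0,0],"gripper":0}
    - {"dp":[0,0,0],"angular":[0,0,0],"gripper":0}

```text
clock: 10.3
position: [0.5021, 0.0424, 0.1133]
ee_rot: [0.857, -0.072, 0.495, 0.124]
contact_force: [0.8, 0.0, -1.1]
width: 0.0063
```

```bash
python3 loc.py -1.0 -.5 65
```

```text
t 10.3 tray xyz mm [-1.19 -0.42 74.63] w 0.006340419097447281 F tray [ 0.1 -0.2 -1.3]
rows 1 dist 0.0096 turn 0.07 ang/row [0.0001, -0.0008, 0.0003]
[0.08, -0.001, 0.002]
```

Call:
arm_command:
  series:
    - {"dp":[0.025,0,0.002],"angular":[0,0,0],"gripper":0}
    - {"dp":[0.025,0,0],"angular":[0,0,0],"gripper":0}
    - {"dp":[0.025,0,0],"angular":[0,0,0],"gripper":0}
    - {"dp":[0.025,0,0],"angular":[0,0,0],"gripper":0}
    - {"dp":[0,0,0],"angular":[0,0,0],"gripper":0}
    - {"dp":[0,0,0],"angular":[0,0,0],"gripper":0}
    - {"dp":[0,0,0],"angular":[0,0,0],"gripper":0}
    - {"dp":[0,0,0],"angular":[0,0,0],"gripper":0}

```text
clock: 11.3
position: [0.5086, 0.0442, 0.1025]
ee_rot: [0.857, -0.072, 0.495, 0.124]
contact_force: [-0.3, 0.5, -0.3]
width: 0.0066
```

```bash
python3 loc.py -1.0 -.5 44
```

```text
t 11.3 tray xyz mm [-0.77 -0.53 61.94] w 0.006612844376086397 F tray [-0.2  0.6 -0.2]
rows 1 dist 0.0179 turn 0.06 ang/row [0.0001, -0.0005, 0.0005]
[0.15, 0.0, -0.002]
```

Call:
arm_command:
  series:
    - {"dp":[0.03,0,0],"angular":[0,0,0],"gripper":0}
    - {"dp":[0.03,0,0],"angular":[0,0,0],"gripper":0}
    - {"dp":[0.03,0,0],"angular":[0,0,0],"gripper":0}
    - {"dp":[0.025,0,0],"angular":[0,0,0],"gripper":0}
    - {"dp":[0.02,0,0],"angular":[0,0,0],"gripper":0}
    - {"dp":[0,0,0],"angular":[0,0,0],"gripper":0}
    - {"dp":[0,0,0],"angular":[0,0,0],"gripper":0}
    - {"dp":[0,0,0],"angular":[0,0,0],"gripper":0}

```text
clock: 12.3
position: [0.517, 0.0465, 0.0875]
ee_rot: [0.857, -0.072, 0.495, 0.124]
contact_force: [0.2, -0.6, -1.4]
width: 0.0064
```

```bash
python3 loc.py -1.0 -.5 43.5
```

```text
t 12.3 tray xyz mm [-0.7  -0.67 44.61] w 0.006397494751710155 F tray [-0.7 -0.6 -1.2]
rows 1 dist 0.0012 turn 0.07 ang/row [0.0001, -0.0004, 0.0007]
[0.009, 0.001, -0.003]
```

Call:
arm_command:
  series:
    - {"dp":[0.012,0,0],"angular":[0,0,0],"gripper":0}
    - {"dp":[0.012,0,0],"angular":[0,0,0],"gripper":0}
    - {"dp":[0.012,0,0],"angular":[0,0,0],"gripper":0}
    - {"dp":[0.012,0,0],"angular":[0,0,0],"gripper":0}
    - {"dp":[0.012,0,0],"angular":[0,0,0],"gripper":0}
    - {"dp":[0.012,0,0],"angular":[0,0,0],"gripper":0}
    - {"dp":[0.012,0,0],"angular":[0,0,0],"gripper":0}
    - {"dp":[0.012,0,0],"angular":[0,0,0],"gripper":0}

```text
clock: 13.3
position: [0.5167, 0.0465, 0.0871]
ee_rot: [0.861, -0.075, 0.489, 0.122]
contact_force: [-14.5, -5.9, 20.1]
width: 0.0066
```

```bash
python3 loc.py -1.0 -.5 43.5
```

```text
t 13.3 tray xyz mm [-1.15 -0.58 44.41] w 0.0065694989194722995 F tray [-3.4 -1.6 25.2]
rows 1 dist 0.0009 turn 0.9 ang/row [0.0022, 0.0079, 0.0057]
[0.008, 0.001, 0.001]
```

Call:
arm_command:
  series:
    - {"dp":[0,0,0],"angular":[0,0.004,0],"gripper":0}
    - {"dp":[0,0,0],"angular":[0,0,0],"gripper":35}
    - {"dp":[0,0,0],"angular":[0,0,0],"gripper":35}
    - {"dp":[0,0,0],"angular":[0,0,0],"gripper":35}
    - {"dp":[0,0,0],"angular":[0,0,0],"gripper":35}
    - {"dp":[-0.15,0,0],"angular":[0,0,0],"gripper":35}
    - {"dp":[-0.3,0,0],"angular":[0,0,0],"gripper":35}
    - {"dp":[-0.4,0,0],"angular":[0,0,0],"gripper":35}

```text
clock: 14.3
position: [0.4655, 0.0328, 0.1738]
ee_rot: [0.857, -0.074, 0.495, 0.122]
contact_force: [1.3, 0.5, 0.9]
width: 0.0351
```

```bash
python3 - <<'E'
from h import *
import pickle
O,n,x,y=pickle.load(open("slot.pkl","rb"))
d=cam("wrist"); cv2.imwrite("pics/w4.png",d["image"]); s=get_state(); print(s["clock"],s["position"],s["width"],s["contact_force"],s["qd"].round(2))
P=cloud(d); L=np.stack([(P-O)@x,(P-O)@y,(P-O)@n],-1); f=lambda a:np.array(a).round(4).tolist()
for nm,lo,hi in (("shoulder",.036,.056),("tab",.062,.08)):
  for b in np.arange(-.07,.07,.014):
    q=L[(L[...,1]>b)&(L[...,1]<b+.014)&(abs(L[...,0])<.015)&(L[...,2]>lo)&(L[...,2]<hi)]
    if len(q)>8: print(nm,b.round(3),len(q),"h",f(np.percentile(q[:,2],[10,50,95])),"x",f(np.percentile(q[:,0],[5,50,95])))
E
```

```text
14.35 [0.46601707 0.03207376 0.17937441] 0.034818491820081426 [0.0451519  2.09812184 3.78526632] [ 0.02  0.06  0.01  0.12 -0.16 -0.12]
shoulder -0.07 98 h [0.0431, 0.0437, 0.0447] x [-0.0094, -0.0058, -0.0022]
shoulder -0.056 103 h [0.0428, 0.0436, 0.0446] x [-0.0092, -0.0052, -0.0022]
shoulder -0.042 71 h [0.0367, 0.0438, 0.0447] x [-0.0092, -0.0042, -0.0012]
shoulder -0.028 33 h [0.0362, 0.0457, 0.0556] x [-0.0032, -0.0023, -0.0013]
shoulder -0.014 36 h [0.0374, 0.0463, 0.0555] x [-0.0032, -0.0023, -0.0013]
shoulder -0.0 42 h [0.0378, 0.0468, 0.0557] x [-0.0032, -0.0023, -0.0013]
shoulder 0.014 125 h [0.0393, 0.044, 0.0538] x [-0.0097, -0.0051, -0.0014]
shoulder 0.028 150 h [0.0416, 0.0436, 0.045] x [-0.0096, -0.0055, -0.0014]
shoulder 0.042 159 h [0.0416, 0.0437, 0.0451] x [-0.0095, -0.0051, -0.0015]
shoulder 0.056 149 h [0.0424, 0.0437, 0.0449] x [-0.0094, -0.0059, -0.0015]
tab -0.028 95 h [0.0656, 0.0685, 0.0697] x [-0.012, -0.0076, -0.0041]
tab -0.014 152 h [0.067, 0.0685, 0.0696] x [-0.0119, -0.0083, -0.0041]
tab -0.0 166 h [0.0668, 0.0686, 0.0699] x [-0.0125, -0.0083, -0.0041]
tab 0.014 99 h [0.0636, 0.0683, 0.0696] x [-0.0124, -0.0082, -0.0041]
```

View pics/w4.png

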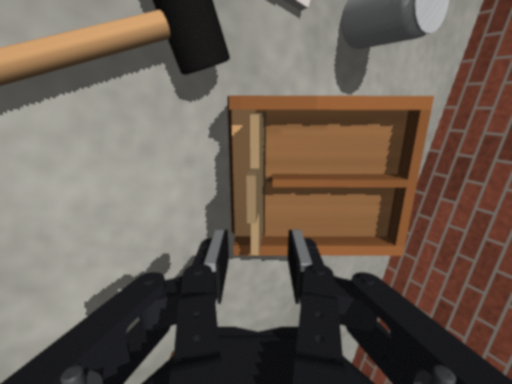

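Wrist view 4: the gate sits across the slot at col 255 between the walls. Its shoulders are 43.7 mm above the floor (expected 44) and its tab 68.5 mm (expected 69), so it's fully home. Next, the balls.

```bash
python3 - <<'E'
from h import *
a=np.radians(1.5); plan((.505,.30,.21),tool((np.cos(a),np.sin(a),0)),vmax=.045,amax=8)
E
```

```text
rows 7 dist 0.2725 turn 33.85 ang/row [0.0233, 0.0481, -0.0053]
[0.034, 0.293, 0.136]
[0.021, 0.298, 0.127]
[0.01, 0.302, 0.117]
[-0.001, 0.306, 0.107]
[-0.012, 0.31, 0.095]
[-0.021, 0.313, 0.082]
[-0.029, 0.316, 0.069]
```

Call:
arm_command:
  series:
    - {"dp":[-0.05,0.25,0.12],"angular":[0.023,0.048,-0.005],"gripper":62}
    - {"dp":[0.02,0.3,0.127],"angular":[0.023,0.048,-0.005],"gripper":62}
    - {"dp":[0.01,0.3,0.117],"angular":[0.023,0.048,-0.005],"gripper":62}
    - {"dp":[0,0.31,0.107],"angular":[0.023,0.048,-0.005],"gripper":62}
    - {"dp":[-0.01,0.31,0.095],"angular":[0.023,0.048,-0.005],"gripper":62}
    - {"dp":[-0.02,0.31,0.08],"angular":[0.023,0.048,-0.005],"gripper":62}
    - {"dp":[-0.03,0.32,0.07],"angular":[0.023,0.048,-0.005],"gripper":62}
    - {"dp":[0,0,0],"angular":[0,0,0],"gripper":62}

```text
clock: 15.35
position: [0.4969, 0.2901, 0.2168]
ee_rot: [0.713, -0.01, 0.701, 0.016]
contact_force: [0.3, -0.7, -0.8]
width: 0.062
```

Call:
arm_command:
  series:
    - {"dp":[0,0,0],"angular":[0,0,0],"gripper":62}
    - {"dp":[0,0,0],"angular":[0,0,0],"gripper":62}
    - {"dp":[0,0,0],"angular":[0,0,0],"gripper":62}
    - {"dp":[0,0,0],"angular":[0,0,0],"gripper":62}
    - {"dp":[0,0,0],"angular":[0,0,0],"gripper":62}
    - {"dp":[0,0,0],"angular":[0,0,0],"gripper":62}
    - {"dp":[0,0,0],"angular":[0,0,0],"gripper":62}
    - {"dp":[0,0,0],"angular":[0,0,0],"gripper":62}

```text
clock: 16.35
position: [0.4947, 0.2863, 0.2166]
ee_rot: [0.713, -0.01, 0.701, 0.015]
contact_force: [-0.2, 0.7, -0.1]
width: 0.0621
```

```bash
python3 - <<'E'
from h import *
d=cam("wrist"); s=get_state(); print(s["clock"],s["position"],s["width"],s["qpos"].round(2)); cv2.imwrite("pics/w5.png",d["image"])
P=cloud(d); f=lambda a:np.array(a).round(4).tolist()
for c in ((.5202,.2899),(.5184,.3737)):
    q=P[(np.hypot(P[...,0]-c[0],P[...,1]-c[1])<.03)&(P[...,2]>.02)&(P[...,2]<.06)]
    A=np.c_[2*q,np.ones(len(q))]; sol=np.linalg.lstsq(A,(q**2).sum(1),rcond=None)[0]; print("ball",len(q),f(sol[:3]),"r",np.sqrt(sol[3]+sol[:3]@sol[:3]).round(4),"top",q[:,2].max().round(4))
q=P[(P[...,2]>.009)&(P[...,2]<.018)&(np.hypot(P[...,0]-.519,P[...,1]-.332)<.11)]; print("dish",cv2.minAreaRect((q[:,:2]*1000).astype(np.float32)))
q=P[(P[...,2]>.07)&(P[...,2]<.12)&(P[...,0]>.55)&(P[...,1]>.2)]; print("can",f(q.min(0)) if len(q) else 0,f(q.max(0)) if len(q) else 0)
a=np.radians(1.5); plan((.5193,.2895,.12),tool((np.cos(a),np.sin(a),0)),vmax=.045,amax=8)
E
```

```text
16.4 [0.49470871 0.28637503 0.21657313] 0.06190566238582391 [0.4  0.27 1.55 0.   1.3  0.37]
ball 804 [0.5219, 0.2927, 0.0282] r 0.0196 top 0.0492
ball 986 [0.5203, 0.3765, 0.0282] r 0.0196 top 0.0489
dish ((521.186767578125, 334.5479736328125), (90.18135833740234, 170.5890350341797), 1.1133066415786743)
can [0.6282, 0.2465, 0.07] [0.6915, 0.3103, 0.1013]
rows 3 dist 0.0997 turn 1.14 ang/row [0.002, 0.0034, -0.0015]
[0.269, 0.004, 0.064]
[0.269, 0.005, 0.066]
[0.269, 0.006, 0.067]
```

View pics/w5.png

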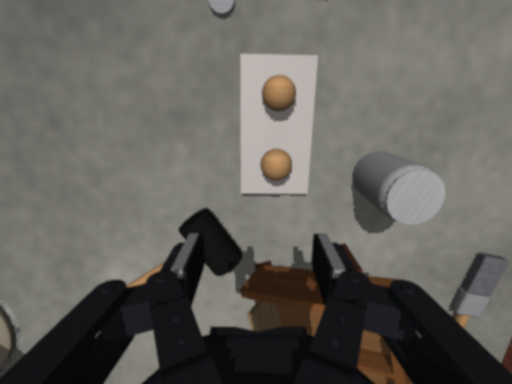

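Wrist view 5: balls at (277,164) and (279,93) on the white dish. Sphere fits give (0.522,0.293) and (0.520,0.3765), z 0.028, r 19.6 mm, and the dish rectangle is 90×170. The can is clear of the jaws.

```bash
python3 - <<'E'
from h import *
a=np.radians(1.5); R1=tool((np.cos(a),np.sin(a),0)); plan((.521,.2925,.07),R1,vmax=.05,amax=8)
E
```

```text
rows 3 dist 0.149 turn 1.14 ang/row [0.002, 0.0034, -0.0015]
[0.408, 0.012, 0.067]
[0.408, 0.013, 0.069]
[0.408, 0.014, 0.071]
```

Call:
arm_command:
  series:
    - {"dp":[0.38,0.013,0.07],"angular":[0.002,0.0034,-0.0015],"gripper":62}
    - {"dp":[0.4,0.013,0.07],"angular":[0.002,0.0034,-0.0015],"gripper":62}
    - {"dp":[0.3,0.013,0.07],"angular":[0.002,0.0034,-0.0015],"gripper":62}
    - {"dp":[0,0,0],"angular":[0,0,0],"gripper":62}
    - {"dp":[0,0,0],"angular":[0,0,0],"gripper":62}
    - {"dp":[0,0,0],"angular":[0,0,0],"gripper":62}
    - {"dp":[0,0,0],"angular":[0,0,0],"gripper":62}
    - {"dp":[0,0,0],"angular":[0,0,0],"gripper":62}

```text
clock: 17.4
position: [0.5256, 0.295, 0.0913]
ee_rot: [0.711, -0.008, 0.703, 0.011]
contact_force: [0.4, 0.0, -0.4]
width: 0.062
```

```bash
python3 - <<'E'
from h import *
a=np.radians(1.5); R1=tool((np.cos(a),np.sin(a),0)); print(get_state()["position"]); plan((.521,.2925,.018),R1,vmax=.06,amax=8)
E
```

```text
[0.5255595  0.29501397 0.09128303]
rows 2 dist 0.0735 turn 0.74 ang/row [0.0002, 0.0038, -0.0015]
[0.305, -0.011, -0.023]
[0.305, -0.011, -0.021]
```

Call:
arm_command:
  series:
    - {"dp":[0.15,-0.011,-0.023],"angular":[0,0.004,-0.0015],"gripper":62}
    - {"dp":[0.18,-0.011,-0.021],"angular":[0,0.004,-0.0015],"gripper":62}
    - {"dp":[0.13,0,0],"angular":[0,0,0],"gripper":62}
    - {"dp":[0.08,0,0],"angular":[0,0,0],"gripper":62}
    - {"dp":[0.03,0,0],"angular":[0,0,0],"gripper":62}
    - {"dp":[0,0,0],"angular":[0,0,0],"gripper":62}
    - {"dp":[0,0,0],"angular":[0,0,0],"gripper":62}
    - {"dp":[0,0,0],"angular":[0,0,0],"gripper":62}

```text
clock: 18.4
position: [0.5207, 0.2924, 0.0196]
ee_rot: [0.707, -0.009, 0.707, 0.01]
contact_force: [-0.3, -1.1, 0.8]
width: 0.0621
```

```bash
python3 - <<'E'
from h import *
a=np.radians(1.5); R1=tool((np.cos(a),np.sin(a),0)); s=get_state();print(s["position"],s["contact_force"]); plan((.521,.2925,.018),R1,vmax=.06,amax=8)
E
```

```text
[0.52073551 0.29241297 0.01958183] [-0.26202912 -1.06133495  0.83130901]
rows 1 dist 0.0016 turn 0.06 ang/row [0.0005, 0.0002, -0.0003]
[0.013, 0.001, 0.002]
```

Call:
arm_command:
  series:
    - {"dp":[0.01,0,0],"angular":[0,0,0],"gripper":30}
    - {"dp":[0,0,0],"angular":[0,0,0],"gripper":30}
    - {"dp":[0,0,0],"angular":[0,0,0],"gripper":30}
    - {"dp":[0,0,0],"angular":[0,0,0],"gripper":30}
    - {"dp":[-0.1,0,0],"angular":[0,0,0],"gripper":30}
    - {"dp":[-0.2,0,0],"angular":[0,0,0],"gripper":30}
    - {"dp":[-0.3,0,0],"angular":[0,0,0],"gripper":30}
    - {"dp":[-0.35,0,0],"angular":[0,0,0],"gripper":30}
  grip_force: 30

```text
clock: 19.4
position: [0.5193, 0.2916, 0.1346]
ee_rot: [0.706, -0.01, 0.709, 0.009]
contact_force: [0.7, -0.2, 0.3]
width: 0.0379
```

```bash
cat > way.py <<'E'
from h import *
import pickle,sys
O,n,x,y=pickle.load(open("slot.pkl","rb"))
a,b,h=map(float,sys.argv[1:4]); s=get_state(); print(s["clock"],s["position"],s["width"])
plan(O+(a*x+b*y+h*n)/1000,tool(x,-n),vmax=.045,amax=7)
E
python3 way.py 55 38 90
```

```text
19.4 [0.51934819 0.29161097 0.13462604] 0.037936936164296164
rows 5 dist 0.2021 turn 33.68 ang/row [-0.0324, -0.0669, 0.0088]
[-0.033, -0.335, 0.009]
[-0.037, -0.335, -0.004]
[-0.043, -0.334, -0.017]
[-0.05, -0.332, -0.029]
[-0.058, -0.329, -0.04]
```

Call:
arm_command:
  series:
    - {"dp":[-0.2,-0.2,0.01],"angular":[-0.01,-0.03,0.004],"gripper":30}
    - {"dp":[-0.05,-0.33,0],"angular":[-0.032,-0.067,0.009],"gripper":30}
    - {"dp":[-0.04,-0.33,0],"angular":[-0.032,-0.067,0.009],"gripper":30}
    - {"dp":[-0.04,-0.33,-0.02],"angular":[-0.032,-0.067,0.009],"gripper":30}
    - {"dp":[-0.05,-0.33,-0.03],"angular":[-0.032,-0.067,0.009],"gripper":30}
    - {"dp":[-0.02,-0.15,-0.02],"angular":[-0.02,-0.037,0.005],"gripper":30}
    - {"dp":[0,0,0],"angular":[0,0,0],"gripper":30}
    - {"dp":[0,0,0],"angular":[0,0,0],"gripper":30}

```text
clock: 20.4
position: [0.5388, 0.0933, 0.1901]
ee_rot: [0.864, -0.07, 0.483, 0.123]
contact_force: [-0.0, -0.6, -0.8]
width: 0.0381
```

```bash
python3 loc.py 55 38 60
```

```text
t 20.4 tray xyz mm [ 80.26  37.93 116.34] w 0.0381158438955767 F tray [-0.6 -0.6 -0.6]
rows 2 dist 0.0617 turn 1.54 ang/row [-0.0005, 0.0085, 0.001]
[0.232, 0.001, -0.111]
[0.233, 0.001, -0.108]
```

Call:
arm_command:
  series:
    - {"dp":[0.15,0,-0.11],"angular":[0,0.0085,0.001],"gripper":30}
    - {"dp":[0.2,0,-0.1],"angular":[0,0.0085,0.001],"gripper":30}
    - {"dp":[0.1,0,0],"angular":[0,0,0],"gripper":30}
    - {"dp":[0,0,0],"angular":[0,0,0],"gripper":30}
    - {"dp":[0,0,0],"angular":[0,0,0],"gripper":30}
    - {"dp":[0,0,0],"angular":[0,0,0],"gripper":30}
    - {"dp":[0,0,0],"angular":[0,0,0],"gripper":30}
    - {"dp":[0,0,0],"angular":[0,0,0],"gripper":30}

```text
clock: 21.4
position: [0.5507, 0.0998, 0.1352]
ee_rot: [0.859, -0.073, 0.491, 0.127]
contact_force: [0.2, -0.5, 0.1]
width: 0.0384
```

```bash
python3 loc.py 55 38 13
```

```text
t 21.4 tray xyz mm [64.19 40.83 62.13] w 0.03837421018857299 F tray [ 0.1 -0.5  0.1]
rows 2 dist 0.0501 turn 0.56 ang/row [0.0017, 0.0026, -0.0005]
[0.204, -0.012, -0.04]
[0.205, -0.012, -0.039]
```

Call:
arm_command:
  series:
    - {"dp":[0.12,-0.012,-0.04],"angular":[0.002,0.003,0],"gripper":30}
    - {"dp":[0.13,-0.012,-0.04],"angular":[0.002,0.003,0],"gripper":30}
    - {"dp":[0.09,0,0],"angular":[0,0,0],"gripper":30}
    - {"dp":[0.04,0,0],"angular":[0,0,0],"gripper":30}
    - {"dp":[0,0,0],"angular":[0,0,0],"gripper":30}
    - {"dp":[0,0,0],"angular":[0,0,0],"gripper":30}
    - {"dp":[0,0,0],"angular":[0,0,0],"gripper":30}
    - {"dp":[0,0,0],"angular":[0,0,0],"gripper":30}

```text
clock: 22.4
position: [0.5667, 0.1008, 0.0886]
ee_rot: [0.857, -0.071, 0.495, 0.124]
contact_force: [-0.2, -0.5, -1.5]
width: 0.0381
```

```bash
python3 loc.py 55 38 12
```

```text
t 22.4 tray xyz mm [54.44 37.23 14.  ] w 0.03807936770473371 F tray [-1.1 -0.4 -1.1]
rows 1 dist 0.0022 turn 0.11 ang/row [-0.001, -0.0007, -0.0003]
[0.017, 0.006, 0.005]
```

Call:
arm_command:
  series:
    - {"dp":[0.018,0.005,0.005],"angular":[0,0,0],"gripper":30}
    - {"dp":[0,0,0],"angular":[0,0,0],"gripper":50}
    - {"dp":[0,0,0],"angular":[0,0,0],"gripper":50}
    - {"dp":[0,0,0],"angular":[0,0,0],"gripper":50}
    - {"dp":[-0.08,0,0],"angular":[0,0,0],"gripper":50}
    - {"dp":[-0.15,0,0],"angular":[0,0,0],"gripper":50}
    - {"dp":[-0.3,0,0],"angular":[0,0,0],"gripper":50}
    - {"dp":[-0.4,0,0],"angular":[0,0,0],"gripper":50}

```text
clock: 23.4
position: [0.512, 0.0854, 0.1842]
ee_rot: [0.855, -0.071, 0.498, 0.124]
contact_force: [1.1, 0.4, 0.2]
width: 0.0498
```

```bash
cat > balls.py <<'E'
from h import *
import pickle
O,n,x,y=pickle.load(open("slot.pkl","rb"))
def find(d):
    P=cloud(d); L=np.stack([(P-O)@x,(P-O)@y,(P-O)@n],-1); f=lambda a:(np.array(a)*1000).round(1).tolist()
    for sg in (1,-1):
        q=L[(L[...,0]>.006)&(L[...,0]<.145)&(L[...,1]*sg>.008)&(L[...,1]*sg<.068)&(L[...,2]>.026)&(L[...,2]<.045)]
        if len(q)>30:
            A=np.c_[2*q,np.ones(len(q))]; sol=np.linalg.lstsq(A,(q**2).sum(1),rcond=None)[0]; print("lane",sg,len(q),"ball xyz",f(sol[:3]),"r",f(np.sqrt(sol[3]+sol[:3]@sol[:3])))
        else: print("lane",sg,"no ball",len(q))
    q=L[(abs(L[...,0])<.015)&(abs(L[...,1])<.07)&(L[...,2]>.040)&(L[...,2]<.048)]; print("gate shoulder h",f(np.median(q[:,2])) if len(q) else 0,len(q),"y",f(np.percentile(q[:,1],[0,100])) if len(q) else 0)
    for b in (-.05,.05):
        qq=q[abs(q[:,1]-b)<.02]; print("  at y",b,len(qq),f(np.median(qq,0)) if len(qq) else 0)
E
python3 - <<'E'
from balls import *
s=get_state(); print(s["clock"],s["position"],s["contact_force"]); d=cam("wrist"); find(d)
a=np.radians(1.1); plan((.519,.376,.19),tool((np.cos(a),np.sin(a),0)),vmax=.05,amax=8)
E
```

```text
23.4 [0.51196355 0.08542632 0.18424614] [1.11287834 0.39800227 0.16648373]
lane 1 1155 ball xyz [20.8, 37.5, 20.3] r 19.5
lane -1 no ball 0
gate shoulder h 43.6 658 y [-2.5, 68.6]
  at y -0.05 0 0
  at y 0.05 465 [-5.2, 50.0, 43.6]
rows 6 dist 0.291 turn 33.7 ang/row [0.0277, 0.0555, -0.0073]
[0.062, 0.385, 0.106]
[0.048, 0.39, 0.094]
[0.036, 0.394, 0.081]
[0.025, 0.398, 0.066]
[0.016, 0.401, 0.05]
[0.007, 0.403, 0.034]
```

Ball 1 rests against the gate (centre x 20.8, y 37.5, h 20.3) and the gate is still home. Next, ball 2.

Call:
arm_command:
  series:
    - {"dp":[0,0.3,0.09],"angular":[0.028,0.055,-0.007],"gripper":62}
    - {"dp":[0.05,0.39,0.094],"angular":[0.028,0.055,-0.007],"gripper":62}
    - {"dp":[0.04,0.39,0.08],"angular":[0.028,0.055,-0.007],"gripper":62}
    - {"dp":[0.02,0.4,0.07],"angular":[0.028,0.055,-0.007],"gripper":62}
    - {"dp":[0.02,0.4,0.05],"angular":[0.028,0.055,-0.007],"gripper":62}
    - {"dp":[0,0.4,0.034],"angular":[0.028,0.055,-0.007],"gripper":62}
    - {"dp":[0,0.08,0],"angular":[0,0,0],"gripper":62}
    - {"dp":[0,0,0],"angular":[0,0,0],"gripper":62}

```text
clock: 24.45
position: [0.5166, 0.3685, 0.203]
ee_rot: [0.715, -0.003, 0.699, 0.007]
contact_force: [0.7, 0.4, -0.3]
width: 0.062
```

```bash
python3 - <<'E'
from h import *
s=get_state(); print(s["clock"],s["position"],s["qd"].round(2))
a=np.radians(1.1); plan((.5193,.376,.08),tool((np.cos(a),np.sin(a),0)),vmax=.05,amax=8)
E
```

```text
24.45 [0.51659307 0.36845157 0.20299276] [ 0.    0.01 -0.01 -0.01  0.    0.  ]
rows 3 dist 0.1233 turn 1.41 ang/row [-0.0011, 0.005, -0.0009]
[0.342, 0.019, -0.0]
[0.342, 0.02, 0.002]
[0.342, 0.02, 0.005]
```

Call:
arm_command:
  series:
    - {"dp":[0.25,0.02,0],"angular":[-0.001,0.005,-0.001],"gripper":62}
    - {"dp":[0.35,0.02,0],"angular":[-0.001,0.005,-0.001],"gripper":62}
    - {"dp":[0.25,0.02,0],"angular":[-0.001,0.005,-0.001],"gripper":62}
    - {"dp":[0.1,0,0],"angular":[0,0,0],"gripper":62}
    - {"dp":[0.05,0,0],"angular":[0,0,0],"gripper":62}
    - {"dp":[0,0,0],"angular":[0,0,0],"gripper":62}
    - {"dp":[0,0,0],"angular":[0,0,0],"gripper":62}
    - {"dp":[0,0,0],"angular":[0,0,0],"gripper":62}

```text
clock: 25.45
position: [0.519, 0.3679, 0.0881]
ee_rot: [0.711, -0.005, 0.703, 0.005]
contact_force: [0.6, 0.0, 0.1]
width: 0.062
```

```bash
python3 - <<'E'
from h import *
s=get_state(); print(s["clock"],s["position"],s["qd"].round(2))
a=np.radians(1.1); plan((.5195,.3762,.0185),tool((np.cos(a),np.sin(a),0)),vmax=.05,amax=8)
E
```

```text
25.45 [0.51904782 0.36788498 0.0880717 ] [-0.   -0.01 -0.01 -0.    0.   -0.  ]
rows 2 dist 0.0701 turn 0.74 ang/row [-0.0019, 0.0036, 0.0]
[0.29, 0.035, -0.001]
[0.29, 0.035, 0.001]
```

Call:
arm_command:
  series:
    - {"dp":[0.15,0.035,0],"angular":[-0.002,0.004,0],"gripper":62}
    - {"dp":[0.18,0.035,0],"angular":[-0.002,0.004,0],"gripper":62}
    - {"dp":[0.13,0,0],"angular":[0,0,0],"gripper":62}
    - {"dp":[0.07,0,0],"angular":[0,0,0],"gripper":62}
    - {"dp":[0.02,0,0],"angular":[0,0,0],"gripper":62}
    - {"dp":[0,0,0],"angular":[0,0,0],"gripper":62}
    - {"dp":[0,0,0],"angular":[0,0,0],"gripper":62}
    - {"dp":[0,0,0],"angular":[0,0,0],"gripper":62}

```text
clock: 26.45
position: [0.5193, 0.3773, 0.0172]
ee_rot: [0.706, -0.007, 0.708, 0.007]
contact_force: [-0.1, -0.4, 0.5]
width: 0.0618
```

```bash
python3 - <<'E'
from h import *
s=get_state(); print(s["clock"],s["position"],s["contact_force"])
a=np.radians(1.1); plan((.5195,.3762,.0185),tool((np.cos(a),np.sin(a),0)),vmax=.05,amax=8)
E
```

```text
26.45 [0.51930647 0.37731378 0.01718952] [-0.09867508 -0.38045532  0.47433646]
rows 1 dist 0.0017 turn 0.14 ang/row [0.0008, -0.0013, 0.0001]
[-0.011, -0.009, 0.001]
```

Call:
arm_command:
  series:
    - {"dp":[-0.01,-0.008,0],"angular":[0,0,0],"gripper":30}
    - {"dp":[0,0,0],"angular":[0,0,0],"gripper":30}
    - {"dp":[0,0,0],"angular":[0,0,0],"gripper":30}
    - {"dp":[0,0,0],"angular":[0,0,0],"gripper":30}
    - {"dp":[-0.15,0,0],"angular":[0,0,0],"gripper":30}
    - {"dp":[-0.3,0,0],"angular":[0,0,0],"gripper":30}
    - {"dp":[-0.4,0,0],"angular":[0,0,0],"gripper":30}
    - {"dp":[-0.4,0,0],"angular":[0,0,0],"gripper":30}
  grip_force: 30

```text
clock: 27.45
position: [0.5186, 0.3753, 0.1724]
ee_rot: [0.705, -0.008, 0.709, 0.006]
contact_force: [0.4, -0.1, -0.2]
width: 0.0379
```

```bash
python3 way.py 60 -38 112
```

```text
27.45 [0.51860076 0.37533265 0.17241081] 0.03787538488338455
rows 9 dist 0.3603 turn 33.95 ang/row [-0.0185, -0.0373, 0.0051]
[-0.003, -0.333, 0.018]
[-0.005, -0.333, 0.009]
[-0.007, -0.334, -0.001]
[-0.01, -0.333, -0.01]
[-0.013, -0.333, -0.019]
[-0.017, -0.332, -0.027]
[-0.022, -0.331, -0.036]
[-0.027, -0.33, -0.044]
[-0.032, -0.328, -0.052]
```

Call:
arm_command:
  series:
    - {"dp":[-0.08,-0.3,0.02],"angular":[-0.018,-0.037,0.005],"gripper":30}
    - {"dp":[-0.03,-0.36,0.01],"angular":[-0.02,-0.042,0.005],"gripper":30}
    - {"dp":[-0.01,-0.37,0],"angular":[-0.02,-0.042,0.005],"gripper":30}
    - {"dp":[-0.01,-0.37,-0.01],"angular":[-0.02,-0.042,0.005],"gripper":30}
    - {"dp":[-0.01,-0.37,-0.02],"angular":[-0.02,-0.042,0.005],"gripper":30}
    - {"dp":[-0.02,-0.37,-0.03],"angular":[-0.02,-0.042,0.006],"gripper":30}
    - {"dp":[-0.02,-0.37,-0.04],"angular":[-0.02,-0.042,0.006],"gripper":30}
    - {"dp":[-0.03,-0.35,-0.05],"angular":[-0.02,-0.042,0.006],"gripper":30}

```text
clock: 28.45
position: [0.5577, 0.0356, 0.2062]
ee_rot: [0.865, -0.072, 0.481, 0.124]
contact_force: [-0.3, 1.3, -0.6]
width: 0.038
```

```bash
python3 loc.py 57 -38 65
```

```text
t 28.45 tray xyz mm [ 89.78 -22.74 129.34] w 0.03803622564511673 F tray [-0.3  1.4 -0.5]
rows 2 dist 0.0738 turn 1.82 ang/row [0.0006, 0.01, 0.0014]
[0.264, -0.062, -0.145]
[0.266, -0.063, -0.141]
```

Call:
arm_command:
  series:
    - {"dp":[0.12,-0.08,-0.14],"angular":[0,0.01,0.001],"gripper":30}
    - {"dp":[0.2,-0.03,-0.12],"angular":[0,0.01,0.001],"gripper":30}
    - {"dp":[0.12,0,0],"angular":[0,0,0],"gripper":30}
    - {"dp":[0,0,0],"angular":[0,0,0],"gripper":30}
    - {"dp":[0,0,0],"angular":[0,0,0],"gripper":30}
    - {"dp":[0,0,0],"angular":[0,0,0],"gripper":30}
    - {"dp":[0,0,0],"angular":[0,0,0],"gripper":30}
    - {"dp":[0,0,0],"angular":[0,0,0],"gripper":30}

```text
clock: 29.45
position: [0.5663, 0.0187, 0.1524]
ee_rot: [0.861, -0.074, 0.488, 0.121]
contact_force: [-0.5, -0.6, -0.0]
width: 0.0381
```

```bash
python3 loc.py 55 -38 13
```

```text
t 29.45 tray xyz mm [ 65.85 -41.36  81.1 ] w 0.03810805699021397 F tray [-0.6 -0.4  0.3]
rows 2 dist 0.069 turn 0.99 ang/row [0.0008, 0.0044, 0.0032]
[0.283, 0.017, -0.049]
[0.283, 0.015, -0.047]
```

Call:
arm_command:
  series:
    - {"dp":[0.15,0.014,-0.045],"angular":[0.001,0.0044,0.003],"gripper":30}
    - {"dp":[0.18,0.014,-0.045],"angular":[0.001,0.0044,0.003],"gripper":30}
    - {"dp":[0.13,0,0],"angular":[0,0,0],"gripper":30}
    - {"dp":[0.06,0,0],"angular":[0,0,0],"gripper":30}
    - {"dp":[0.02,0,0],"angular":[0,0,0],"gripper":30}
    - {"dp":[0,0,0],"angular":[0,0,0],"gripper":30}
    - {"dp":[0,0,0],"angular":[0,0,0],"gripper":30}
    - {"dp":[0,0,0],"angular":[0,0,0],"gripper":30}

```text
clock: 30.45
position: [0.5877, 0.0286, 0.0868]
ee_rot: [0.857, -0.072, 0.496, 0.124]
contact_force: [-0.1, 0.6, 0.2]
width: 0.0384
```

```bash
python3 loc.py 55 -38 12
```

```text
t 30.45 tray xyz mm [ 53.27 -37.96  12.64] w 0.03835989357941207 F tray [0.1 0.6 0.2]
rows 1 dist 0.0018 turn 0.15 ang/row [-0.0005, -0.0016, 0.0003]
[0.005, -0.0, 0.014]
```

Call:
arm_command:
  series:
    - {"dp":[0.006,0,0.014],"angular":[0,0,0],"gripper":30}
    - {"dp":[0,0,0],"angular":[0,0,0],"gripper":50}
    - {"dp":[0,0,0],"angular":[0,0,0],"gripper":50}
    - {"dp":[0,0,0],"angular":[0,0,0],"gripper":50}
    - {"dp":[-0.08,0,0],"angular":[0,0,0],"gripper":50}
    - {"dp":[-0.15,0,0],"angular":[0,0,0],"gripper":50}
    - {"dp":[-0.3,0,0],"angular":[0,0,0],"gripper":50}
    - {"dp":[-0.4,0,0],"angular":[0,0,0],"gripper":50}

```text
clock: 31.45
position: [0.5334, 0.0132, 0.184]
ee_rot: [0.855, -0.071, 0.499, 0.124]
contact_force: [1.2, 0.0, -0.1]
width: 0.0497
```

Call:
arm_command:
  series:
    - {"dp":[-0.3,0,-0.1],"angular":[0,0,0],"gripper":50}
    - {"dp":[-0.2,0,-0.05],"angular":[0,0,0],"gripper":50}
    - {"dp":[0,0,0],"angular":[0,0,0],"gripper":50}
    - {"dp":[0,0,0],"angular":[0,0,0],"gripper":50}
    - {"dp":[0,0,0],"angular":[0,0,0],"gripper":50}
    - {"dp":[0,0,0],"angular":[0,0,0],"gripper":50}
    - {"dp":[0,0,0],"angular":[0,0,0],"gripper":50}
    - {"dp":[0,0,0],"angular":[0,0,0],"gripper":50}

```text
clock: 32.45
position: [0.4892, -0.0006, 0.2311]
ee_rot: [0.856, -0.072, 0.497, 0.123]
contact_force: [0.5, 0.0, -0.7]
width: 0.0501
```

```bash
python3 - <<'E'
from balls import *
s=get_state(); print(s["clock"],s["position"],s["contact_force"]); d=cam("wrist"); find(d)
t=cam("scene"); print("scene:"); find(t)
cv2.imwrite("pics/fin.png",np.vstack([np.hstack([cv2.resize(d["image"],(400,300)),cv2.resize(t["image"][170:235,280:370],(400,300))]),cv2.resize(t["image"],(400,300))[:, :].repeat(1,0) if 0 else np.hstack([cv2.resize(t["image"],(400,300)),cv2.resize(cam("top")["image"],(400,300))])]))
E
```

```text
32.45 [ 0.48922423 -0.00060618  0.23111829] [ 0.47866112  0.04183683 -0.66302778]
lane 1 963 ball xyz [20.8, 37.5, 20.4] r 19.5
lane -1 765 ball xyz [20.6, -37.7, 20.4] r 19.4
gate shoulder h 43.7 813 y [-70.0, 68.2]
  at y -0.05 268 [-5.6, -48.7, 43.7]
  at y 0.05 363 [-5.4, 49.8, 43.7]
scene:
lane 1 47 ball xyz [23.3, 36.0, 23.6] r 16.6
lane -1 50 ball xyz [23.5, -39.6, 23.8] r 16.4
gate shoulder h 43.6 66 y [-68.1, 69.6]
  at y -0.05 16 [-2.8, -50.5, 42.6]
  at y 0.05 18 [-3.3, 52.2, 43.1]
```

View pics/fin.png

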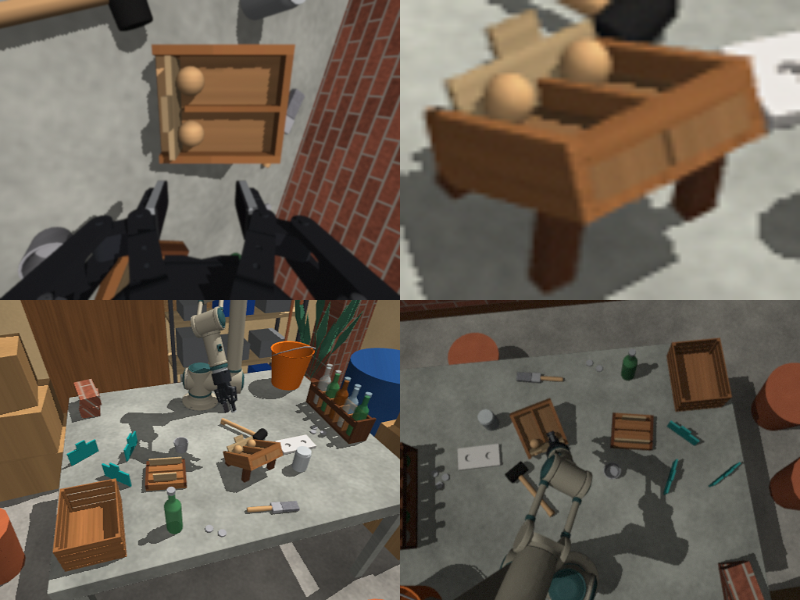

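The final picture shows the gate across the tray's low end (upper left, col 168), with one ball against it in each lane at (190,80) and (190,132). The dish is empty, the other two boards are still in the rack, and the gripper is clear. Handing in now.

```bash
python3 -c "
from rig import *
print(sign_off())"
```

```text
the job is handed in; nothing more can be done
None
```

The job is done and handed in at about 32.5 s of the 66 s allowed. I took the tabbed plywood board from the rack's middle slot, slid it into the tray's slot until it bottomed at about 25 N, then placed one ball in each lane.

**Last checks**
- **Gate:** the wrist camera puts its shoulders 43.7 mm above the lane floor (44 expected when home). It leans slightly downhill within the slot's play.
- **Balls:** both are still against the gate, centred at x about 20.7 mm, y +37.5 and −37.7 mm, and 20.4 mm above the floor. With the gate upright they would sit at about 24–25 mm; the lean accounts for the difference.
- **Other things on the slab:** in the final picture the other two boards and everything else look unmoved; I did not measure them again.

**Disagreements**
- **Scene camera:** its coarser ball fits differ by 2–3 mm (radius 16.5 mm instead of 20), from few pixels.
- **Gate in the jaws:** the wrist camera showed it about 1.5 mm off centre. I allowed for that when inserting it.

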